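# Refill the shape-nest bird feeder and hook its grille cover shut

### The arm

A 6-joint arm with a two-finger parallel gripper is mounted at the origin on the work surface. World frame = base frame: x ahead of the robot, y to its left, z up, the work surface at z = 0. Lengths are in mm, angles in degrees, forces in N, time in s.
With the tool pointing down it reaches from about 300 to 850 mm from the base axis. Payload 4.2 kg.
Tool frame: the origin (TCP) lies at the very end of the fingers, on their centre line; the grasp point (between the pads) lies 19 mm behind it; z points along the fingers, y is the direction in which the jaws open and shut (so a half turn about z gives the same grasp; the last joint's range is limited). The gripper opens to 91 mm and grips with 3 to 60 N. Pads are 32 mm wide; open, the fingers measure 118 mm over their backs; the gripper's body (76 mm by 178 mm) begins 60 mm behind the grasp point.
Start: joints at [-70.588, 18.312, 89.639, -0, 72.044, -1.146], TCP at [201.916, -538.399, 213.976] pointing down, gripper open.
Joint ranges: [-177.97, 177.97], [-48.28, 115.42], [12.27, 149.76], [-77.06, 257.06], [2.81, 150.46], [-146.56, 146.56]. Speed limits (degrees/s): [147.25, 147.25, 180, 180, 180, 180].

### API

Orientations are given as [roll, pitch, yaw] about the fixed x, y, z axes, in that order (R = Rz(yaw) Ry(pitch) Rx(roll)).
In Python, from workcell import * gives the robot as it stands. The module is installed in compiled form; this text tells all that it offers.
- The arm moves only by the tool servo_tool, never from a script. Its argument "plan" is a list that holds one entry, the list of rows, each a list of 7 numbers: the shift along the tool's x, y, z in mm, then the turn, a rotation vector about the tool's x, y, z in rad, then the opening, from 0 (shut) to 1 (fully open). A call has 1 to 20 rows; each row is the pose to reach, as a shift and turn from the pose commanded when the call began, along the tool's axes at that moment; what a row does not reach only later rows make up. A row lasts 1/10 s, in which the tool goes at most 50 mm and 8.59 degrees, less where a joint would pass 70% of its speed; a pose out of reach is approached as far as the arm can. A call with a gripper value outside its range is refused whole. The fingers move at their own pace and stop on an object; "squeeze" is the grip in N (left out, the last holds). Time passes only in rows, so rows that repeat a pose let the fingers close. It gives the time, the measured TCP pose, the force and the opening at its end, in the units of the state.
- state(): the state, without advancing time (a new reading comes with each control period).
- grab_frame(name): name is "side" or "top"; returns a dict with "color" (480x640x3 uint8, red, green, blue), "range_z" (480x640 float32, mm along the optical axis (not along the pixel's ray), 0 where there is no reading), "fx", "fy", "cx", "cy" (pixels), "rvec" (rotation vector, rad) and "tvec" (3), from world to camera coordinates, as OpenCV has them. Camera axes: x right, y down, z forward; pixel columns grow to the right and rows downward; lengths in mm; the calibration is good to about 2 mm. A picture is of the moment at which its call begins.
- job_done(): hands the job in, once; it reports no verdict.
The state is a dict: "time_s": time; "qpos": joint angles; "qvel": joint speeds; "effort": joint torques, N m; "ee_pos": TCP position; "ee_rot": TCP orientation; "force": force on the tool from outside, world axes, zero at the start; "torque": the same for the moment, N m; "gripper_width": finger opening in mm.
Only numpy, scipy, OpenCV 4.12 (cv2) and the standard library are available. Lean on these libraries where they do the work, as an engineer would, in place of code of your own. Each camera call takes 0.05 s, during which the arm holds its last target.

### The job

Take the dark worn-out block out of the feeder and leave it in the white bowl, then put every fresh mineral block on the shelf fully down into the green nest of its own shape. Next fit the grille cover over them: hook its steel-striped rear edge under the feeder's steel lip, swing its front down until it lies flat on its ledges, and turn the red-posted catch in over the cover. Leave the cup, scoop, jar and brush where they are, and keep the bowl upright.

Things in the scene. Friction and masses are not known exactly. Their poses are not given: they have to be found in the camera images.
- frame: Teak feeder frame, fixed, 236 (x) x 214 (y) mm, origin on the shelf. +x is its front; its -x side, nearest the robot, has the lip. 12 mm base board. Inner faces: rear wall x=-103, front wall x=103 (18 thick), side walls y=+-95 (12 thick). Front and side walls reach z=74, rear wall and lip z=86. On the base board stand four nests, at x=47 or -37, y=42 or -42; which is where varies.
- lip_edge (a point): Middle of the free lower edge of the steel lip, at frame x=-89, z=78 mm. The lip runs along the whole rear wall, overhangs inwards from x=-103 to -89, is 8 mm thick, and has 18 mm of free height over the rear ledge (top at z=60, under the lip), on which the cover's rear edge lies. Lip edge to front wall is 192 mm, so the 200 mm cover cannot go in flat.
- front_ledge (a point): Middle of the front ledge's top (frame x=96, z=60 mm): a ledge from x=89 to 103 just inside the front wall, on which the cover's front edge lies.
- catch (a joint): Brass swivel catch, bar 58 x 12 x 6 mm, vertical pivot on the front wall at frame x=112, y=-22 mm. rad, counter-clockwise from above: at 0 it points to the frame's +y, at 1.57 to its -x, in over the cover (closed; stops -0.7 and 1.62). Starts open, -0.6 to -0.05; stays where left; turns with 1 N at the post. Tip the cover 15 degrees or more to clear it.
- catch_post (a point): Middle of the catch's upright red post: 16 mm across, 22 mm tall, 45 mm from the pivot, from frame z=81 to z=103 mm; this point is at z=92. Pinch it from above, or push it sideways.
- nest_round: Green nest plate 84 x 84 x 14 mm, fixed in the frame, frame's axes, with a through round hole 59 mm across; a block in it stands on the base board. Origin: centre of the underside (12 mm above the shelf). A block is home when its origin meets this one, turned any way.
- nest_square: Green nest plate 84 x 84 x 14 mm, fixed in the frame, frame's axes, with a through square hole 53 x 53 mm; a block in it stands on the base board. Origin: centre of the underside (12 mm above the shelf). A block is home when its origin meets this one, in line, any quarter turn.
- nest_oblong: Green nest plate 84 x 84 x 14 mm, fixed in the frame, frame's axes, with a through oblong hole 35 (x) x 69 (y) mm; a block in it stands on the base board. Origin: centre of the underside (12 mm above the shelf). A block is home when its origin meets this one, in line, either way round.
- nest_arch: Green nest plate 84 x 84 x 14 mm, fixed in the frame, frame's axes, with a through arch-shaped hole 61 (x) x 53 (y) mm, its +x corners cut off for the block's round end; a block in it stands on the base board. Origin: centre of the underside (12 mm above the shelf). A block is home when its origin meets this one, its axes in line with these.
- round: Terracotta-red round mineral block, 54 mm across, 40 mm tall, 0.12 kg. Its origin is the centre of its underside, z up. Sits loose on the shelf, or is absent. In its nest it stands 26 mm proud of the rim.
- square: Off-white square mineral block, 48 x 48 mm, 40 mm tall, 0.12 kg. Its origin is the centre of its underside, z up. Sits loose on the shelf, or is absent. In its nest it stands 26 mm proud of the rim.
- oblong: Yellow oblong mineral block, 30 (x) x 64 (y) mm, 40 mm tall, 0.1 kg. Its origin is the centre of its underside, z up. Sits loose on the shelf, or is absent. In its nest it stands 26 mm proud of the rim.
- arch: Blue-grey arch-shaped mineral block, 56 (x) x 48 (y) mm, 40 mm tall, 0.12 kg: square at its -x end with flat parallel sides (y=+-24) from x=-28 to 4, a half round of radius 24 at its +x end. Its origin is the centre of its underside, z up. Sits loose on the shelf, or is absent. In its nest it stands 26 mm proud of the rim.
- spent: Dark brown worn-out block, 40 (x) x 26 (y) mm, 36 mm tall, 0.05 kg, lying in the square nest at the start, 22 mm proud of the rim. Origin: centre of its underside.
- cover: Teak grille cover, 200 (x) x 180 (y) x 8 mm, 0.24 kg, lying flat on the shelf. Origin: centre of its underside, z up. Rear edge (x=-100) with a steel strip on top, front edge x=+100. In its middle an upright dark wooden grip, 18 (x) x 70 (y) mm, from z=8 to z=50. Home: rear edge under the lip, underside at frame z=60, x and y axes in line with the frame's, 3 mm play either way in x and 5 mm in y.
- cover_rear (a point): Middle of the cover's rear lower edge (cover x=-100, z=0).
- cover_front (a point): Middle of the cover's front lower edge (cover x=+100, z=0).
- bowl: White ceramic bowl, 144 mm across the rim, 50 mm tall, inner floor 5 mm up, 0.45 kg, loose; takes the worn-out block. Origin: centre of its underside.
- cup: Bystander: red plastic cup, 76 mm across, 90 mm tall. Origin: centre of underside.
- scoop: Bystander: clear acrylic scoop, about 160 mm long, 30 mm tall, lying down; its handle points to its -x.
- jar: Bystander: amber glass jar, 80 mm across, 120 mm tall.
- brush: Bystander: hand brush, 200 mm long, lying along its x.
There are look-alikes about, which are no part of the job. There is more than one size of the oblong; the job needs the smallest. Several things look just like the round: the one meant starts farthest to the robot's left.

How it is judged:
By the outcome, as a careful person would: the job done as asked, in the order asked, and still so for the second after the job is handed in, with the robot touching nothing.
Of round, square, oblong, arch only 3 to 4 are there at a start; the rules pass over those that are not, and their reading is None.
At some moment in a run one of round, square, oblong, arch may be knocked a few centimetres aside while the robot is not near it.
Once in a run the grip may slacken for a moment while it holds something.
It also fails if it takes over 208 s, if anything falls off the work surface, if the arm or the gripper's body presses on something with over 40 N, if the wrist force passes 120 N, or if a joint passes its speed limit or range.

## Working session

There is one attempt and no reset: what is moved stays moved. The work goes in short steps, Python scripts to look and compute and a tool call to move; the robot and the scene stay as the last step left them, time stands still between calls to the robot, and variables do not carry over. Pictures are saved under pics/ and viewed, and the job is handed in when it is done.

Besides the shell and the picture viewer there is one more tool, called after "Request:" by a JSON object that holds its "method" and its "body". servo_tool: Moves the arm, as the interface text tells. Its arguments: {"type":"object","properties":{"plan":{"type":"array"},"squeeze":{"type":"number"}},"required":["plan"]}

```bash
mkdir -p pics; cat > h.py <<'E'
from workcell import *
import numpy as np, cv2
from scipy.spatial.transform import Rotation as R
def cam(f):
    K=np.array([[f["fx"],0,f["cx"]],[0,f["fy"],f["cy"]],[0,0,1.]])
    Rm=cv2.Rodrigues(np.array(f["rvec"],float))[0]; t=np.array(f["tvec"],float).ravel()
    return K,Rm,t
def ray(f,u,v,z):
    K,Rm,t=cam(f); c=-Rm.T@t; d=Rm.T@np.linalg.inv(K)@np.array([u,v,1.])
    return c+d*(z-c[2])/d[2]
def cloud(f):
    K,Rm,t=cam(f); v,u=np.mgrid[0:480,0:640]; Z=f["range_z"].astype(float)
    P=np.stack([(u-f["cx"])/f["fx"]*Z,(v-f["cy"])/f["fy"]*Z,Z],-1)
    W=(P-t)@Rm; W[Z<=0]=np.nan
    return W
def proj(f,p):
    K,Rm,t=cam(f); q=K@(Rm@np.array(p,float)+t); return q[:2]/q[2]
def save(f,n): cv2.imwrite("pics/"+n+".png",f["color"][:,:,::-1])
E
python3 - <<'E'
from h import *
print(state())
for n in ("top","side"):
    f=grab_frame(n); save(f,n+"0"); K,Rm,t=cam(f); print(n,-Rm.T@t, Rm.tolist(),f["fx"])
    np.savez("pics/"+n+"0.npz",**f)
E
```

```text
{'time_s': 0.0, 'qpos': array([-7.05907557e+01,  1.83495201e+01,  8.97064482e+01, -5.59211640e-04,
        7.20437653e+01, -1.14722350e+00]), 'qvel': array([ 0.00213514,  0.0377697 ,  0.04492642, -0.0297946 , -0.03548167,
       -0.06909784]), 'effort': array([-2.35036074e-03, -4.12476790e+01, -2.31978124e+01,  7.23236147e-02,
        4.57358616e-02, -1.33881108e-04]), 'ee_pos': array([ 201.71625216, -537.91297962,  213.14126008]), 'ee_rot': array([-1.79900276e+02, -1.46524956e-03,  2.05566394e+01]), 'force': array([-1.15588507,  1.12469947,  0.30448939]), 'torque': array([ 0.00595634, -0.00773683,  0.01061019]), 'gripper_width': 91.0158962815243}
top [ 407.4112853    34.64334698 1144.82494134] [[-0.022166423471426278, -0.9994446259901647, -0.024881504172092762], [-0.9932756596755307, 0.024844670637579114, -0.11307610816193872], [0.1136314814064554, 0.022207699572236513, -0.9932747376799048]] 482.15188511814614
side [326.48263037 975.72221021 966.85882234] [[-0.9768220182838472, -0.21391783289855673, 0.007609557402148609], [-0.15126963999242396, 0.6647236927217156, -0.7316145900342396], [0.15144715452075647, -0.7158083354518799, -0.6816760126960424]] 595.6673632226529
```

View pics/top0.png

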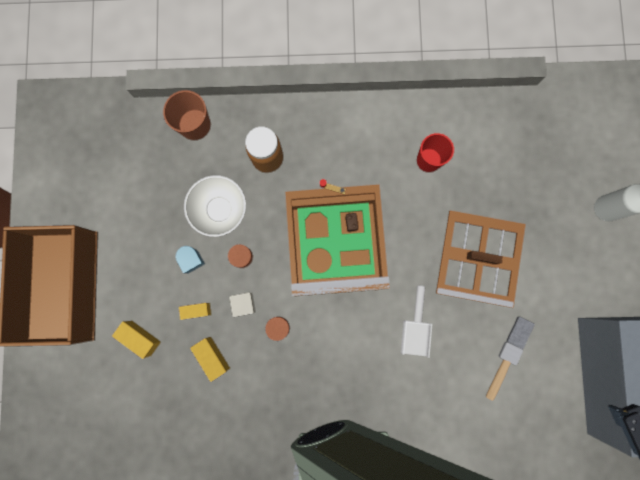

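View pics/side0.png

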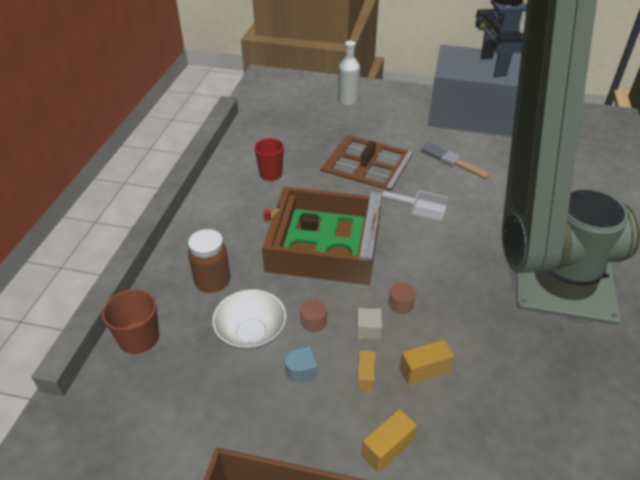

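Candidates, as top-view pixels:
- **Round:** look-alikes at (240,256) and (277,328). The pot at (186,113) is not a block. The one farthest left is (240,256).
- **Oblong:** (194,311), (209,359) and (135,339). The smallest is (194,311).
- **Square:** (241,304).
- **Arch:** (188,259).
- **Spent block:** (351,222).

Next I'll measure these and check them in a close crop.

```bash
cat > meas.py <<'E'
from h import *
import sys
def blobs(f,W,lo,hi,zr,amin=40):
    hsv=cv2.cvtColor(f["color"],cv2.COLOR_RGB2HSV)
    m=cv2.inRange(hsv,lo,hi)
    z=W[:,:,2]; m[~((z>zr[0])&(z<zr[1]))]=0
    n,l,s,c=cv2.connectedComponentsWithStats(m)
    return [(l==i) for i in range(1,n) if s[i,4]>=amin]
def rect(P):
    (c,s,a)=cv2.minAreaRect(P[:,:2].astype(np.float32)); return np.round(c,1),np.round(s,1),round(a,1)
COL={"red":((3,90,60),(11,190,200)),"yellow":((17,120,100),(28,255,255)),"blue":((95,50,80),(112,200,255)),"white":((18,10,120),(40,60,255))}
E
python3 - <<'E'
from meas import *
for n in ("top","side"):
    f=dict(np.load(f"pics/{n}0.npz")); W=cloud(f)
    hsv=cv2.cvtColor(f["color"],cv2.COLOR_RGB2HSV)
    pts={"top":[(188,259),(240,256),(194,311),(241,304),(351,222),(336,240),(484,257),(310,289),(323,183)],"side":[]}[n]
    for p in pts: print(p,hsv[p[1],p[0]],np.round(W[p[1],p[0]]))
    for k,(lo,hi) in COL.items():
        for m in blobs(f,W,lo,hi,(30,50)):
            P=W[m]; v,u=np.where(m); print(n,k,m.sum(),"px",u.mean().round(),v.mean().round(),rect(P),"z",np.median(P[:,2]).round(1),"mean",P.mean(0).round(1))
f=dict(np.load("pics/top0.npz"))
cv2.imwrite("pics/crop0.png",cv2.resize(f["color"][170:400,100:400,::-1],None,fx=2.6,fy=2.6,interpolation=cv2.INTER_CUBIC))
E
```

```text
(188, 259) [ 98  52 209] [504. 350.  40.]
(240, 256) [ 10 132 164] [508. 229.  41.]
(194, 311) [ 22 159 204] [385. 335.  40.]
(241, 304) [ 23  16 202] [398. 227.  38.]
(351, 222) [12 86 92] [579. -29.  50.]
(336, 240) [ 68 133 184] [542.   6.  26.]
(484, 257) [ 11 137  84] [ 491. -325.   52.]
(310, 289) [114   7 183] [428.  67.  84.]
(323, 183) [  1 182 207] [660.  33. 101.]
top red 190 px 183.0 110.0 (array([856.9, 358.8]), array([44.2, 82. ]), 37.0) z 41.1 mean [864.1 363.2  40.2]
top red 70 px 199.0 132.0 (array([810.2, 325. ]), array([20.2, 68.6]), 35.4) z 40.9 mean [807.2 324.4  40.9]
top red 82 px 352.0 220.0 (array([581.1, -30.2]), array([36.5, 23.6]), 4.5) z 47.1 mean [584.5 -31.6  46.6]
top red 420 px 239.0 256.0 (array([509.9, 230.6]), array([52.6, 50.5]), 62.5) z 39.3 mean [509.2 230.4  39.3]
top red 426 px 277.0 328.0 (array([341.4, 145.6]), array([50.3, 51.6]), 88.8) z 39.3 mean [341.7 145.7  39.4]
top yellow 357 px 194.0 311.0 (array([385.5, 337.4]), array([28.4, 65.1]), 6.8) z 39.5 mean [385.5 336.2  39.5]
top blue 447 px 188.0 258.0 (array([507.9, 351.9]), array([55.4
[... 1485 characters left out ...]
2 mean [383.9 341.6  39.1]
side yellow 261 px 430.0 368.0 (array([267.2, 318.3]), array([85.6,  7.7]), 28.8) z 39.9 mean [269.  319.1  39.8]
side yellow 287 px 387.0 449.0 (array([313.9, 486.7]), array([94.1, 33.9]), 31.6) z 40.1 mean [323.7 493.   40.1]
side blue 639 px 300.0 361.0 (array([507.6, 353.9]), array([54.4, 53.2]), 26.8) z 39.3 mean [505.  355.6  39. ]
side white 530 px 369.0 319.0 (array([397.1, 227.8]), array([48. , 53.3]), 9.8) z 38.9 mean [397.  230.9  38.6]
side white 50 px 61.0 347.0 (array([944.9, 429.9]), array([13.7, 43.2]), 33.3) z 48.9 mean [945.9 429.9  48.6]
side white 45 px 54.0 366.0 (array([937.5, 471. ]), array([19.6, 20.6]), 79.0) z 48.6 mean [935.6 470.5  48.5]
```

View pics/crop0.png

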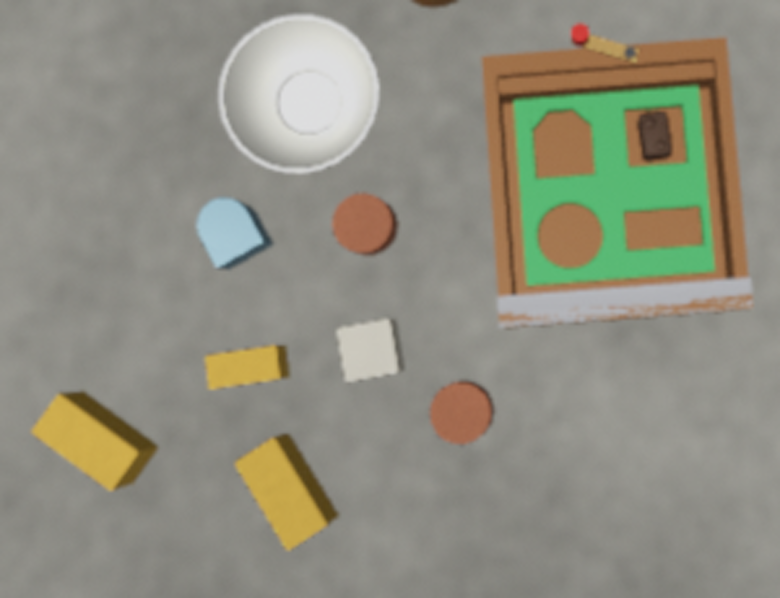

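```bash
python3 - <<'E'
from meas import *
for n in ("top","side"):
    f=dict(np.load(f"pics/{n}0.npz")); W=cloud(f); z=W[:,:,2]
    x,y=W[:,:,0],W[:,:,1]
    box=(x>380)&(x<720)&(y>-170)&(y<170)
    hsv=cv2.cvtColor(f["color"],cv2.COLOR_RGB2HSV)
    g=(cv2.inRange(hsv,(55,80,60),(80,255,255))>0)&(abs(z-26)<6)&box
    P=W[g]; print(n,"green",rect(P),np.median(P[:,2]))
    # edge based: green contour ray cast at 26
    o=(z>68)&(z<80)&box; P=W[o]; print("walltop",rect(P),np.median(P[:,2]))
    o=(z>65)&(z<95)&box; P=W[o]; print("all top",rect(P))
    o=(z>82)&(z<92)&box&(x<480); P=W[o]; print("lip",rect(P),np.median(P[:,2]))
    o=(cv2.inRange(hsv,(0,150,60),(6,255,255))>0)|(cv2.inRange(hsv,(172,150,60),(180,255,255))>0); o&=box&(z>85); P=W[o]; print("post",rect(P),P.mean(0),o.sum())
    # spent
    s=(hsv[:,:,2]<100)&(z>38)&(z<58)&(x>540)&(x<630)&(y>-70)&(y<10); P=W[s]; print("spent",rect(P),np.median(P[:,2]),s.sum())
    # cover
    bc=(x>370)&(x<620)&(y>-450)&(y<-210)
    o=bc&(z>4)&(z<14); print("cover",rect(W[o]))
    o=bc&(z>4)&(z<14)&(hsv[:,:,1]>90); print("coverwood",rect(W[o]))
    o=bc&(z>40); print("grip",rect(W[o]),np.median(z[o]))
    # steel strip
    o=bc&(z>4)&(z<14)&(hsv[:,:,1]<40);print("strip",rect(W[o]))
    # bowl rim
    o=(x>500)&(x<720)&(y>190)&(y<400)&(z>46)&(z<56); P=W[o]; 
    c,r=cv2.minEnclosingCircle(P[:,:2].astype(np.float32)); print("bowl",c,r)
E
```

```text
top green (array([540.2,   7.6]), array([167.7, 166.4]), 2.9) 25.48242755317756
walltop (array([571. ,  31.4]), array([306.3, 260.3]), 3.1) 73.41434534934585
all top (array([572. ,  31.6]), array([308.4, 260.5]), 3.1)
lip (array([432.5,   1.1]), array([ 26. , 213.5]), 3.0) 85.42412012604144
post (array([660.3,  34.3]), array([11. , 12.6]), 88.6) [659.87966813  34.16680734 102.41238959] 37
spent (array([593.7, -32.2]), array([64.6, 78.3]), 3.6) 47.163867800614696 236
cover (array([ 494.7, -331.2]), array([245.5, 237.4]), 0.0)
coverwood (array([ 499.6, -334.2]), array([180. , 185.4]), 77.9)
grip (array([ 492. , -332.1]), array([69.7, 18.1]), 77.8) 48.58129414962558
strip (array([ 494.7, -331.2]), array([245.5, 237.4]), 0.0)
bowl (598.152099609375, 277.314697265625) 100.13257598876953
side green (array([541.2, -14.5]), array([169.2, 135.8]), 2.5) 25.349436173339768
walltop (array([570.3,  29.7]), array([303.2, 263.2]), 3.1) 73.03134812139842
all top (array([571.8,  30.1]), array([306.5, 263.7]), 3.1)
lip (array([432.9,   2.7]), array([ 26.2, 217.6]), 3.1) 85.45360470320077
post (array([660.2,  36.9]), array([15.1, 11.2]), 88.0) [659.97787059  37.93948521  96.96521214] 47
spent (array([594.6, -31.9]), array([65.5, 79.2]), 3.2) 46.91374939680955 213
cover (array([ 496.2, -330.3]), array([239.1, 245.9]), 89.3)
coverwood (array([ 499.7, -332.7]), array([189.9, 187.5]), 78.4)
grip (array([ 492.7, -327.6]), array([75.9, 19.3]), 79.4) 48.53279254170738
strip (array([ 496.2, -330.3]), array([239.1, 245.9]), 89.3)
bowl (651.3026123046875, 268.2367858886719) 103.58045196533203
```

```bash
python3 - <<'E'
from meas import *
f=dict(np.load("pics/top0.npz")); W=cloud(f); z=W[:,:,2]; x,y=W[:,:,0],W[:,:,1]
hsv=cv2.cvtColor(f["color"],cv2.COLOR_RGB2HSV)
def rayrect(m,zz):
    m=m.astype(np.uint8); n,l,s,c=cv2.connectedComponentsWithStats(m); i=1+np.argmax(s[1:,4])
    ct=max(cv2.findContours((l==i).astype(np.uint8),0,cv2.CHAIN_APPROX_NONE)[0],key=len)[:,0]
    P=np.array([ray(f,u,v,zz) for u,v in ct]); return rect(P),i,P
bc=(x>370)&(x<620)&(y>-450)&(y<-210)
print("cover",rayrect(bc&(z>3)&(z<14),8)[0])
# bowl by white mask
m=(hsv[:,:,1]<25)&(hsv[:,:,2]>165); m[:150]=0;m[245:]=0;m[:,:180]=0;m[:,250:]=0
P=rayrect(m,50)[2]; print("bowl",cv2.minEnclosingCircle(P[:,:2].astype(np.float32)))
s=(hsv[:,:,2]<110)&(abs(x-582)<30)&(abs(y+32)<25)&(z>40)
print("spent",rayrect(s,48)[0])
fr=(x>380)&(x<700)&(y>-130)&(y<150)&(z>70)&(z<76)&(hsv[:,:,1]>70); 
P=W[fr]; a=np.radians(3.0); o=np.array([535,7]); q=(P[:,:2]-o)@np.array([[np.cos(a),-np.sin(a)],[np.sin(a),np.cos(a)]])
k=(abs(q[:,0])<140)&(abs(q[:,1])<115); q=q[k]; print("frame local extents",np.percentile(q,[0,1,99,100],axis=0).round(1))
for lo,hi in ((-80,-40),(-40,0),(0,40),(40,80)):
    t=q[(q[:,1]>lo)&(q[:,1]<hi)&(q[:,0]>50)]; print("front",lo,np.percentile(t[:,0],[1,99]).round(1))
    t=q[(q[:,0]>lo)&(q[:,0]<hi)&(q[:,1]>0)]; r=q[(q[:,0]>lo)&(q[:,0]<hi)&(q[:,1]<0)]; print("sides",lo,np.percentile(t[:,1],[1,99]).round(1),np.percentile(r[:,1],[1,99]).round(1))
cv2.imwrite("pics/crop1.png",cv2.resize(f["color"][180:320,280:540,::-1],None,fx=3,fy=3,interpolation=cv2.INTER_CUBIC))
E
```

```text
cover (array([ 491.8, -332.3]), array([185. , 202.8]), 79.1)
bowl ((626.4281616210938, 285.9992980957031), 72.6841812133789)
spent (array([580.9, -30.6]), array([40.1, 24.3]), 6.3)
frame local extents [[ -87.5 -106.8]
 [ -83.4 -106.3]
 [ 119.8  106.2]
 [ 121.   106.7]]
front -80 [101.7 120.1]
sides -80 [ 94.6 106.5] [-106.4  -95.4]
front -40 [101.5 120.1]
sides -40 [ 94.6 106.3] [-106.4  -95. ]
front 0 [101.8 119.7]
sides 0 [ 94.6 106.4] [-106.3  -95.4]
front 40 [101.7 120.1]
sides 40 [ 94.6 106.3] [-106.4  -95.4]
```

View pics/crop1.png

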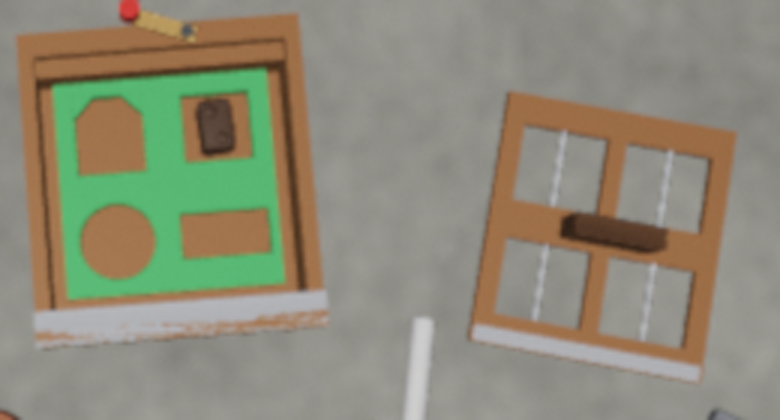

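```bash
cat > m.py <<'E'
# python3 m.py [a dx dy dz rx ry rz] [n] [x y z yaw [pitch]] : apply last row; report; plan next
from h import *
import sys,json,os
def load():
    if os.path.exists("cmd.json"): d=json.load(open("cmd.json")); return np.array(d["p"]),R.from_quat(d["q"])
    return np.array([201.916,-538.399,213.976]),R.from_euler("xyz",[180,0,20.558],degrees=True)
def save_(p,r): json.dump({"p":list(p),"q":list(r.as_quat())},open("cmd.json","w"))
def apply(row):
    p,r=load(); p=p+r.apply(row[:3]); r=r*R.from_rotvec(row[3:6]); save_(p,r)
def report():
    p,r=load(); s=state()
    print("t",round(s["time_s"],1),"cmd",p.round(1),r.as_euler("xyz",degrees=True).round(2),"meas",np.round(s["ee_pos"],1),np.round(s["ee_rot"],2),"F",np.round(s["force"],1),"w",round(s["gripper_width"],1))
def plan(x,y,z,yaw,pitch=0):
    p,r=load(); T=R.from_euler("xyz",[180,pitch,yaw],degrees=True)
    d=r.inv().apply(np.array([x,y,z])-p); v=(r.inv()*T).as_rotvec()
    print("->",(x,y,z,yaw,pitch),"shift",d.round(1),"rot",v.round(4),"rows",int(max(np.ceil(np.linalg.norm(d)/50),np.ceil(np.degrees(np.linalg.norm(v))/8.59))))
def fr(x,y): # frame -> world
    a=np.radians(3.0); return 534.3+x*np.cos(a)-y*np.sin(a), 6.8+x*np.sin(a)+y*np.cos(a)
if __name__=="__main__":
    a=sys.argv[1:]
    if a and a[0]=="a": apply([float(q) for q in a[1:7]]); a=a[7:]
    report()
    for t in a: plan(*[float(q) for q in t.split(",")])
E
python3 m.py 581,-31,120,5 581,-31,30,5; python3 -c "
from m import *
for q in ((47,42),(47,-42),(-37,42),(-37,-42),(112,-22)): print(q,np.round(fr(*q),1))"
```

```text
t 0.1 cmd [ 201.9 -538.4  214. ] [180.     0.    20.56] meas [ 201.8 -538.   213.2] [-179.91   -0.     20.56] F [-0.6 -0.   0. ] w 91.4
-> (581.0, -31.0, 120.0, 5.0, 0) shift [ 533.1 -342.    94. ] rot [-0.     -0.      0.2715] rows 13
-> (581.0, -31.0, 30.0, 5.0, 0) shift [ 533.1 -342.   184. ] rot [-0.     -0.      0.2715] rows 14
(47, 42) [579.   51.2]
(47, -42) [583.4 -32.7]
(-37, 42) [495.2  46.8]
(-37, -42) [499.5 -37.1]
(112, -22) [647.3  -9.3]
```

Request:
{"method": "servo_tool", "body": {"plan": [[[533, -342, 94, 0, 0, 0.27, 0.65], [533, -342, 94, 0, 0, 0.27, 0.65], [533, -342, 94, 0, 0, 0.27, 0.65], [533, -342, 94, 0, 0, 0.27, 0.65], [533, -342, 94, 0, 0, 0.27, 0.65], [533, -342, 94, 0, 0, 0.27, 0.65], [533, -342, 94, 0, 0, 0.27, 0.65], [533, -342, 94, 0, 0, 0.27, 0.65], [533, -342, 94, 0, 0, 0.27, 0.65], [533, -342, 94, 0, 0, 0.27, 0.65], [533, -342, 94, 0, 0, 0.27, 0.65], [533, -342, 94, 0, 0, 0.27, 0.65], [533, -342, 94, 0, 0, 0.27, 0.65], [533, -342, 94, 0, 0, 0.27, 0.65], [533, -342, 94, 0, 0, 0.27, 0.65], [533, -342, 94, 0, 0, 0.27, 0.65], [533, -342, 94, 0, 0, 0.27, 0.65], [533, -342, 94, 0, 0, 0.27, 0.65]]], "squeeze": 20}}

```text
time_s: 1.9
ee_pos: [580.4, -32.1, 120.4]
ee_rot: [180.0, -0.0, 5.0]
force: [0.2, -0.1, -0.0]
gripper_width: 59.0
```

```bash
python3 m.py a 533 -342 94 0 0 0.27 581,-31,31,5
```

```text
t 1.9 cmd [580.9 -31.  120. ] [180.     0.     5.09] meas [580.4 -32.1 120.4] [ 1.7999e+02 -2.0000e-02  4.9900e+00] F [ 0.2 -0.1 -0. ] w 59.0
-> (581.0, -31.0, 31.0, 5.0, 0) shift [ 0.1 -0.  89. ] rot [-0.     -0.      0.0015] rows 2
```

Request:
{"method": "servo_tool", "body": {"plan": [[[0, 0, 45, 0, 0, 0, 0.65], [0, 0, 75, 0, 0, 0, 0.65], [0, 0, 89, 0, 0, 0, 0.65], [0, 0, 89, 0, 0, 0, 0.65], [0, 0, 89, 0, 0, 0, 0.1], [0, 0, 89, 0, 0, 0, 0.1], [0, 0, 89, 0, 0, 0, 0.1], [0, 0, 89, 0, 0, 0, 0.1], [0, 0, 89, 0, 0, 0, 0.1], [0, 0, 89, 0, 0, 0, 0.1], [0, 0, 89, 0, 0, 0, 0.1], [0, 0, 60, 0, 0, 0, 0.1], [0, 0, 20, 0, 0, 0, 0.1], [0, 0, -20, 0, 0, 0, 0.1], [0, 0, -20, 0, 0, 0, 0.1]]], "squeeze": 20}}

```text
time_s: 3.4
ee_pos: [584.6, -31.2, 145.5]
ee_rot: [179.9, -0.7, 5.1]
force: [0.7, -0.3, -0.1]
gripper_width: 25.8
```

```bash
python3 m.py a 0 0 -20 0 0 0 626,285,140,5 626,285,32,5
```

```text
t 3.4 cmd [580.9 -31.  140. ] [180.     0.     5.09] meas [584.6 -31.2 145.5] [179.9   -0.66   5.09] F [ 0.7 -0.3 -0.1] w 25.8
-> (626.0, 285.0, 140.0, 5.0, 0) shift [  73.  -310.8   -0. ] rot [-0.     -0.      0.0015] rows 7
-> (626.0, 285.0, 32.0, 5.0, 0) shift [  73.  -310.8  108. ] rot [-0.     -0.      0.0015] rows 7
```

Request:
{"method": "servo_tool", "body": {"plan": [[[15, -50, 0, 0, 0, 0, 0.1], [25, -95, 0, 0, 0, 0, 0.1], [73, -311, 0, 0, 0, 0, 0.1], [73, -311, 0, 0, 0, 0, 0.1], [73, -311, 0, 0, 0, 0, 0.1], [73, -311, 0, 0, 0, 0, 0.1], [73, -311, 0, 0, 0, 0, 0.1], [73, -311, 0, 0, 0, 0, 0.1], [73, -311, 0, 0, 0, 0, 0.1], [73, -311, 40, 0, 0, 0, 0.1], [73, -311, 75, 0, 0, 0, 0.1], [73, -311, 100, 0, 0, 0, 0.1], [73, -311, 108, 0, 0, 0, 0.1], [73, -311, 108, 0, 0, 0, 0.1], [73, -311, 108, 0, 0, 0, 0.1]]]}}

```text
time_s: 4.9
ee_pos: [627.1, 284.8, 33.4]
ee_rot: [-180.0, -0.1, 5.0]
force: [1.1, 0.2, -0.3]
gripper_width: 26.1
```

```bash
python3 m.py a 73 -311 108 0 0 0 ; python3 -c "
from h import *
f=grab_frame('side');save(f,'s1');f=grab_frame('top');save(f,'t1')"
```

```text
t 4.9 cmd [626.  285.2  32. ] [180.     0.     5.09] meas [627.1 284.8  33.4] [-1.7997e+02 -1.3000e-01  5.0300e+00] F [ 1.1  0.2 -0.3] w 26.1
```

View pics/s1.png

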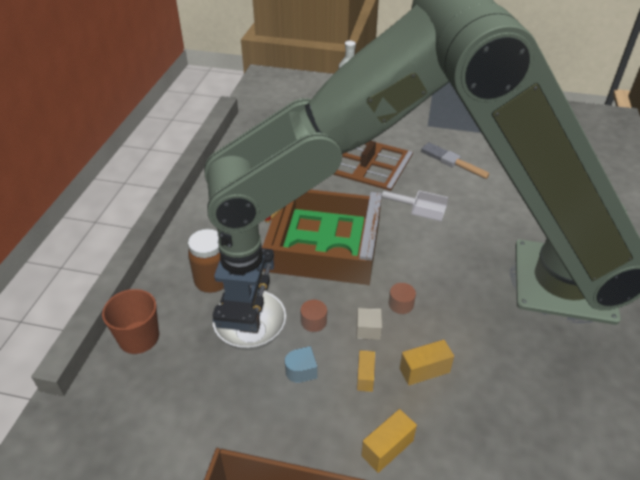

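The spent block is held inside the bowl, with the gripper around (245,300). I'll release it there.

Request:
{"method": "servo_tool", "body": {"plan": [[[0, 0, 5, 0, 0, 0, 0.1], [0, 0, 5, 0, 0, 0, 0.45], [0, 0, 5, 0, 0, 0, 0.45], [0, 0, 5, 0, 0, 0, 0.45], [0, 0, -30, 0, 0, 0, 0.45], [0, 0, -80, 0, 0, 0, 0.45], [0, 0, -110, 0, 0, 0, 0.8], [0, 0, -110, 0, 0, 0, 0.8]]]}}

```text
time_s: 5.8
ee_pos: [629.0, 286.6, 148.3]
ee_rot: [-179.8, -0.6, 5.1]
force: [0.8, -0.5, 0.6]
gripper_width: 54.2
```

```bash
cat > m2.py <<'E'
from meas import *
f=grab_frame("top"); save(f,"tA"); W=cloud(f)
for n in ("top",):
    for k in COL:
        for m in blobs(f,W,*COL[k],(30,50)):
            P=W[m]
            if m.sum()>300 and 250<P[:,0].mean()<720 and P[:,1].mean()>-150: print(k,m.sum(),rect(P),"mean",P.mean(0).round(1))
E
python3 m.py a 0 0 -110 0 0 0; python3 m2.py
```

```text
t 5.8 cmd [626.  285.2 142. ] [180.     0.     5.09] meas [629.  286.6 148.3] [-179.79   -0.64    5.09] F [ 0.8 -0.5  0.6] w 54.2
red 419 (array([509.2, 231. ]), array([52.7, 50.5]), 45.3) mean [509.1 230.4  39.5]
red 431 (array([341.4, 145.6]), array([51.6, 50.4]), 0.6) mean [341.7 145.6  39.3]
```

View pics/tA.png

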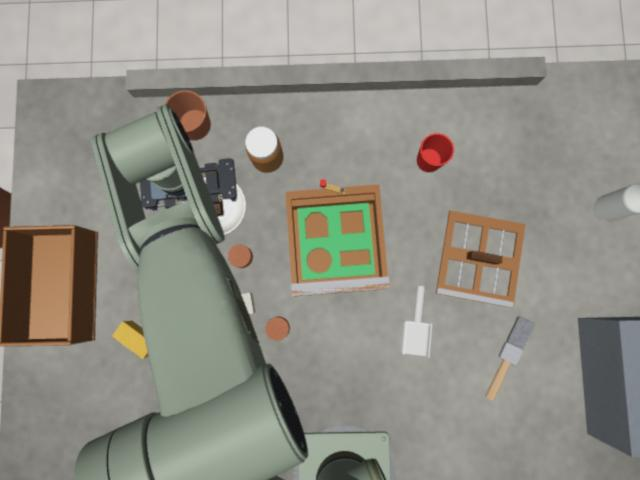

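```bash
python3 m.py 498,347,100,28.5 498,347,18,28.5
```

```text
t 5.8 cmd [626.  285.2 142. ] [180.     0.     5.09] meas [627.4 285.9 145. ] [-179.9    -0.33    5.09] F [-0.7  0.3  0. ] w 58.1
-> (498.0, 347.0, 100.0, 28.5, 0) shift [-122.   -72.9   42. ] rot [ 0.      0.     -0.4086] rows 3
-> (498.0, 347.0, 18.0, 28.5, 0) shift [-122.   -72.9  124. ] rot [ 0.      0.     -0.4086] rows 4
```

Request:
{"method": "servo_tool", "body": {"plan": [[[-122, -73, 20, 0, 0, -0.409, 0.8], [-122, -73, 42, 0, 0, -0.409, 0.8], [-122, -73, 42, 0, 0, -0.409, 0.8], [-122, -73, 42, 0, 0, -0.409, 0.8], [-122, -73, 42, 0, 0, -0.409, 0.8], [-122, -73, 42, 0, 0, -0.409, 0.8], [-122, -73, 80, 0, 0, -0.409, 0.8], [-122, -73, 110, 0, 0, -0.409, 0.8], [-122, -73, 124, 0, 0, -0.409, 0.8], [-122, -73, 124, 0, 0, -0.409, 0.8], [-122, -73, 124, 0, 0, -0.409, 0.8], [-122, -73, 124, 0, 0, -0.409, 0.3], [-122, -73, 124, 0, 0, -0.409, 0.3], [-122, -73, 124, 0, 0, -0.409, 0.3], [-122, -73, 124, 0, 0, -0.409, 0.3], [-122, -73, 124, 0, 0, -0.409, 0.3], [-122, -73, 124, 0, 0, -0.409, 0.3], [-122, -73, 100, 0, 0, -0.409, 0.3]]], "squeeze": 20}}

```text
time_s: 7.65
ee_pos: [495.7, 345.6, 39.2]
ee_rot: [180.0, 0.4, 28.5]
force: [-0.1, 0.8, -1.2]
gripper_width: 47.6
```

```bash
python3 m.py a -122 -73 100 0 0 -0.409 498,347,125,28.5 568,50.6,125,3 568,50.6,45,3; python3 -c "
from h import *
f=grab_frame('side');save(f,'s2')"
```

```text
t 7.7 cmd [498.  347.1  42. ] [180.     0.    28.52] meas [495.7 345.6  39.2] [179.96   0.43  28.52] F [-0.1  0.8 -1.2] w 47.6
-> (498.0, 347.0, 125.0, 28.5, 0) shift [ -0.1   0.1 -83. ] rot [-0.      0.      0.0004] rows 2
-> (568.0, 50.6, 125.0, 3.0, 0) shift [-80.1 294.  -83. ] rot [ 0.     -0.      0.4454] rows 7
-> (568.0, 50.6, 45.0, 3.0, 0) shift [-80.1 294.   -3. ] rot [ 0.     -0.      0.4454] rows 7
```

View pics/s2.png

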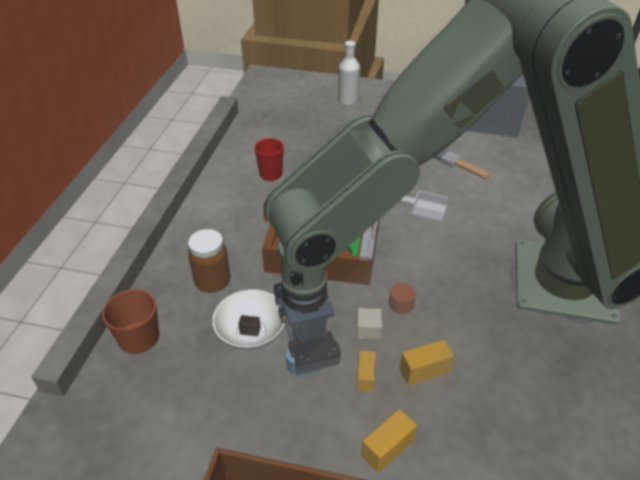

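The spent block lies in the bowl (249,325), and the arch is held with a 47.6 mm opening.

Request:
{"method": "servo_tool", "body": {"plan": [[[0, 0, -45, 0, 0, 0, 0.3], [0, 0, -83, 0, 0, 0, 0.3], [-80, 294, -83, 0, 0, 0.445, 0.3], [-80, 294, -83, 0, 0, 0.445, 0.3], [-80, 294, -83, 0, 0, 0.445, 0.3], [-80, 294, -83, 0, 0, 0.445, 0.3], [-80, 294, -83, 0, 0, 0.445, 0.3], [-80, 294, -83, 0, 0, 0.445, 0.3], [-80, 294, -83, 0, 0, 0.445, 0.3], [-80, 294, -83, 0, 0, 0.445, 0.3], [-80, 294, -83, 0, 0, 0.445, 0.3], [-80, 294, -50, 0, 0, 0.445, 0.3], [-80, 294, -18, 0, 0, 0.445, 0.3], [-80, 294, -10, 0, 0, 0.445, 0.3], [-80, 294, -10, 0, 0, 0.445, 0.3], [-80, 294, -10, 0, 0, 0.445, 0.3], [-80, 294, -10, 0, 0, 0.445, 0.3], [-80, 294, -10, 0, 0, 0.445, 0.3]]]}}

```text
time_s: 9.5
ee_pos: [569.0, 50.8, 53.3]
ee_rot: [180.0, -0.2, 3.0]
force: [-0.4, -0.5, -2.0]
gripper_width: 47.8
```

```bash
python3 m.py a -80 294 -10 0 0 0.445 568,50.6,30,3; python3 -c "
from h import *
f=grab_frame('side');save(f,'s3')
cv2.imwrite('pics/s3c.png',cv2.resize(f['color'][160:300,230:430,::-1],None,fx=4,fy=4,interpolation=cv2.INTER_CUBIC))"
```

```text
t 9.5 cmd [568.1  50.6  52. ] [180.     0.     3.03] meas [569.   50.8  53.3] [ 1.80e+02 -1.60e-01  3.04e+00] F [-0.4 -0.5 -2. ] w 47.8
-> (568.0, 50.6, 30.0, 3.0, 0) shift [-0.1  0.  22. ] rot [-0.     -0.      0.0004] rows 1
```

View pics/s3c.png

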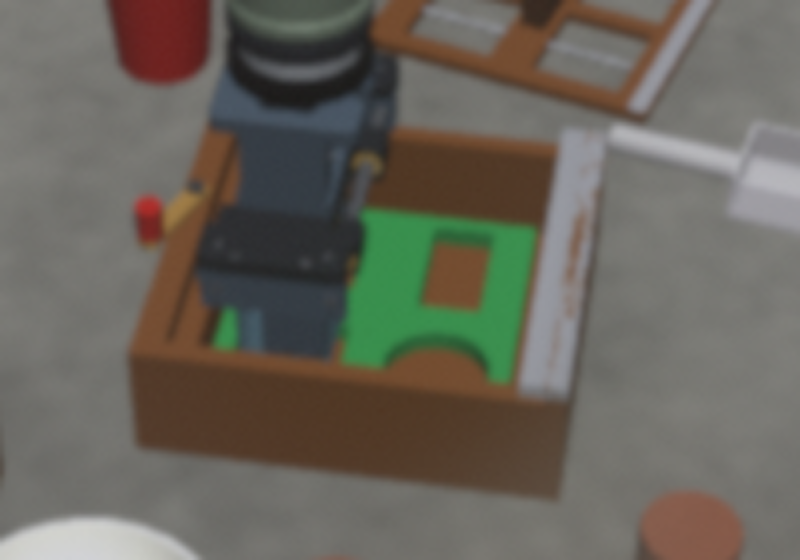

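Request:
{"method": "servo_tool", "body": {"plan": [[[0, 0, 5, 0, 0, 0, 0.3], [0, 0, 10, 0, 0, 0, 0.3], [0, 0, 13, 0, 0, 0, 0.3], [0, 0, 16, 0, 0, 0, 0.3], [0, 0, 18, 0, 0, 0, 0.3], [0, 0, 18, 0, 0, 0, 0.3], [0, 0, 18, 0, 0, 0, 0.3]]]}}

```text
time_s: 10.25
ee_pos: [568.2, 50.6, 33.9]
ee_rot: [180.0, -0.0, 3.0]
force: [0.7, -0.7, -0.7]
gripper_width: 47.8
```

```bash
python3 m.py a 0 0 18 0 0 0
```

```text
t 10.2 cmd [568.1  50.6  34. ] [180.     0.     3.03] meas [568.2  50.6  33.9] [179.99  -0.     3.02] F [ 0.7 -0.7 -0.7] w 47.8
```

Request:
{"method": "servo_tool", "body": {"plan": [[[0, 0, 3, 0, 0, 0, 0.3], [0, 0, 3, 0, 0, 0, 0.3], [0, 0, 3, 0, 0, 0, 0.65], [0, 0, 3, 0, 0, 0, 0.65], [0, 0, 3, 0, 0, 0, 0.65], [0, 0, -25, 0, 0, 0, 0.65], [0, 0, -65, 0, 0, 0, 0.65], [0, 0, -90, 0, 0, 0, 0.8], [0, 0, -90, 0, 0, 0, 0.8]]]}}

```text
time_s: 11.15
ee_pos: [570.8, 50.8, 128.1]
ee_rot: [-180.0, -0.5, 3.0]
force: [1.4, -0.2, -0.0]
gripper_width: 71.6
```

```bash
sed -i 's/P\[:,1\].mean()>-150/P[:,1].mean()>-150/; s/(30,50)/(30,58)/' m2.py; python3 m.py a 0 0 -90 0 0 0; python3 m2.py
```

```text
t 11.2 cmd [568.1  50.6 124. ] [180.     0.     3.03] meas [570.8  50.8 128.1] [-180.     -0.51    3.03] F [ 1.4 -0.2 -0. ] w 71.6
red 421 (array([509.8, 230.5]), array([52.5, 50.5]), 62.6) mean [509.1 230.4  39.4]
yellow 357 (array([385.3, 337.1]), array([28.4, 64. ]), 7.3) mean [385.4 336.1  39.3]
yellow 711 (array([324. , 469.1]), array([90.5, 41.6]), 53.8) mean [323.6 466.5  54.1]
yellow 696 (array([277.7, 299.8]), array([87. , 42.3]), 32.1) mean [277.6 298.6  54.5]
white 442 (array([396.8, 226.8]), array([47.7, 48.2]), 9.8) mean [397.  226.3  39.5]
```

View pics/tA.png

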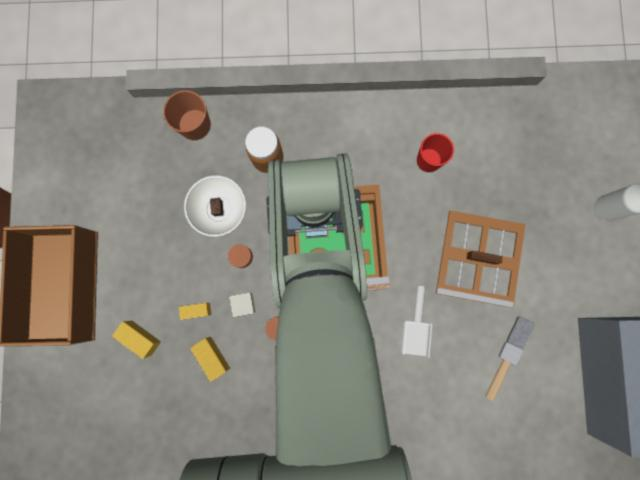

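```bash
python3 m.py 397,226.6,100,9.9 
```

```text
t 11.2 cmd [568.1  50.6 124. ] [180.     0.     3.03] meas [569.3  50.7 125.8] [180.    -0.25   3.03] F [0.5 0.2 0.3] w 72.6
-> (397.0, 226.6, 100.0, 9.9, 0) shift [-161.6 -184.8   24. ] rot [-0.   -0.   -0.12] rows 5
```

Request:
{"method": "servo_tool", "body": {"plan": [[[-161.5, -185, 0, 0, 0, -0.12, 0.78], [-161.5, -185, 0, 0, 0, -0.12, 0.78], [-161.5, -185, 10, 0, 0, -0.12, 0.78], [-161.5, -185, 20, 0, 0, -0.12, 0.78], [-161.5, -185, 24, 0, 0, -0.12, 0.78], [-161.5, -185, 24, 0, 0, -0.12, 0.78], [-161.5, -185, 24, 0, 0, -0.12, 0.78], [-161.5, -185, 65, 0, 0, -0.12, 0.78], [-161.5, -185, 95, 0, 0, -0.12, 0.78], [-161.5, -185, 106, 0, 0, -0.12, 0.78], [-161.5, -185, 106, 0, 0, -0.12, 0.78], [-161.5, -185, 106, 0, 0, -0.12, 0.3], [-161.5, -185, 106, 0, 0, -0.12, 0.3], [-161.5, -185, 106, 0, 0, -0.12, 0.3], [-161.5, -185, 106, 0, 0, -0.12, 0.3], [-161.5, -185, 106, 0, 0, -0.12, 0.3], [-161.5, -185, 106, 0, 0, -0.12, 0.3], [-161.5, -185, 75, 0, 0, -0.12, 0.3], [-161.5, -185, 35, 0, 0, -0.12, 0.3], [-161.5, -185, 0, 0, 0, -0.12, 0.3]]]}}

```text
time_s: 13.2
ee_pos: [396.7, 226.8, 125.3]
ee_rot: [-180.0, 0.0, 9.9]
force: [1.0, 1.0, -0.7]
gripper_width: 48.1
```

```bash
python3 m.py a -161.5 -185 0 0 0 -0.12 583.4,-32.7,124,3 583.4,-32.7,52,3
```

```text
t 13.2 cmd [397.1 226.8 124. ] [180.    0.    9.9] meas [396.7 226.8 125.3] [-1.80e+02  1.00e-02  9.91e+00] F [ 1.   1.  -0.7] w 48.1
-> (583.4, -32.7, 124.0, 3.0, 0) shift [138.9 287.7  -0. ] rot [-0.     -0.      0.1204] rows 7
-> (583.4, -32.7, 52.0, 3.0, 0) shift [138.9 287.7  72. ] rot [-0.     -0.      0.1204] rows 7
```

Request:
{"method": "servo_tool", "body": {"plan": [[[139, 287.5, 0, 0, 0, 0.12, 0.3], [139, 287.5, 0, 0, 0, 0.12, 0.3], [139, 287.5, 0, 0, 0, 0.12, 0.3], [139, 287.5, 0, 0, 0, 0.12, 0.3], [139, 287.5, 0, 0, 0, 0.12, 0.3], [139, 287.5, 0, 0, 0, 0.12, 0.3], [139, 287.5, 0, 0, 0, 0.12, 0.3], [139, 287.5, 0, 0, 0, 0.12, 0.3], [139, 287.5, 0, 0, 0, 0.12, 0.3], [139, 287.5, 40, 0, 0, 0.12, 0.3], [139, 287.5, 65, 0, 0, 0.12, 0.3], [139, 287.5, 72, 0, 0, 0.12, 0.3], [139, 287.5, 72, 0, 0, 0.12, 0.3], [139, 287.5, 72, 0, 0, 0.12, 0.3], [139, 287.5, 77, 0, 0, 0.12, 0.3], [139, 287.5, 82, 0, 0, 0.12, 0.3], [139, 287.5, 86, 0, 0, 0.12, 0.3], [139, 287.5, 89, 0, 0, 0.12, 0.3], [139, 287.5, 90, 0, 0, 0.12, 0.3], [139, 287.5, 90, 0, 0, 0.12, 0.3]]]}}

```text
time_s: 15.2
ee_pos: [583.3, -32.6, 33.7]
ee_rot: [180.0, 0.0, 3.0]
force: [-0.8, 0.6, -1.7]
gripper_width: 48.2
```

```bash
python3 m.py a 139 287.5 90 0 0 0.12
```

```text
t 15.2 cmd [583.4 -32.5  34. ] [180.     0.     3.03] meas [583.3 -32.6  33.7] [1.80e+02 2.00e-02 3.02e+00] F [-0.8  0.6 -1.7] w 48.2
```

Seated with no resistance. I'll release, lift and look.

Request:
{"method": "servo_tool", "body": {"plan": [[[0, 0, 3, 0, 0, 0, 0.3], [0, 0, 3, 0, 0, 0, 0.3], [0, 0, 3, 0, 0, 0, 0.65], [0, 0, 3, 0, 0, 0, 0.65], [0, 0, 3, 0, 0, 0, 0.65], [0, 0, -25, 0, 0, 0, 0.65], [0, 0, -65, 0, 0, 0, 0.65], [0, 0, -90, 0, 0, 0, 0.8], [0, 0, -90, 0, 0, 0, 0.8]]]}}

```text
time_s: 16.1
ee_pos: [586.2, -32.7, 128.2]
ee_rot: [179.9, -0.5, 3.0]
force: [0.1, 0.2, -0.8]
gripper_width: 71.2
```

```bash
python3 m.py a 0 0 -90 0 0 0 509.4,230.5,124,3; python3 m2.py
```

```text
t 16.1 cmd [583.4 -32.5 124. ] [180.     0.     3.03] meas [586.2 -32.7 128.2] [179.93  -0.51   3.03] F [ 0.1  0.2 -0.8] w 71.2
-> (509.4, 230.5, 124.0, 3.0, 0) shift [ -60.  -266.5   -0. ] rot [-0.     -0.      0.0004] rows 6
red 419 (array([509.2, 231. ]), array([52.8, 50.6]), 43.2) mean [509.2 230.4  39.3]
red 430 (array([341.3, 145.5]), array([51.7, 50.5]), 0.8) mean [341.7 145.6  39.2]
yellow 357 (array([385.4, 337.3]), array([28.3, 64.7]), 6.8) mean [385.6 336.   39.4]
yellow 723 (array([324.2, 468.9]), array([90.1, 42.1]), 53.4) mean [323.4 466.1  54.1]
yellow 694 (array([277.6, 299.9]), array([87. , 43.2]), 31.9) mean [278.  298.6  54.6]
```

View pics/tA.png

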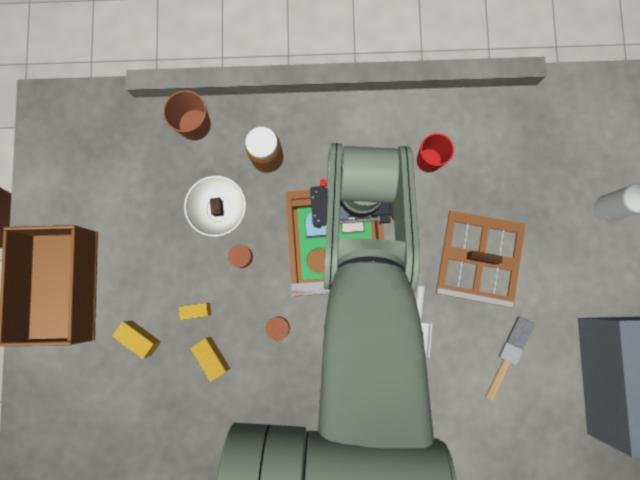

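Request:
{"method": "servo_tool", "body": {"plan": [[[-60, -266, 0, 0, 0, 0, 0.88], [-60, -266, 0, 0, 0, 0, 0.88], [-60, -266, 0, 0, 0, 0, 0.88], [-60, -266, 10, 0, 0, 0, 0.88], [-60, -266, 24, 0, 0, 0, 0.88], [-60, -266, 24, 0, 0, 0, 0.88], [-60, -266, 24, 0, 0, 0, 0.88], [-60, -266, 24, 0, 0, 0, 0.88], [-60, -266, 65, 0, 0, 0, 0.88], [-60, -266, 95, 0, 0, 0, 0.88], [-60, -266, 106, 0, 0, 0, 0.88], [-60, -266, 106, 0, 0, 0, 0.88], [-60, -266, 106, 0, 0, 0, 0.4], [-60, -266, 106, 0, 0, 0, 0.4], [-60, -266, 106, 0, 0, 0, 0.4], [-60, -266, 106, 0, 0, 0, 0.4], [-60, -266, 106, 0, 0, 0, 0.4], [-60, -266, 106, 0, 0, 0, 0.4], [-60, -266, 75, 0, 0, 0, 0.4], [-60, -266, 35, 0, 0, 0, 0.4]]]}}

```text
time_s: 18.15
ee_pos: [507.7, 229.3, 87.8]
ee_rot: [179.9, 0.3, 3.0]
force: [0.6, 0.4, -1.0]
gripper_width: 53.3
```

```bash
python3 m.py a -60 -266 35 0 0 0 495.2,46.8,124,3 495.2,46.8,52,3
```

```text
t 18.1 cmd [509.5 230.   89. ] [180.     0.     3.03] meas [507.7 229.3  87.8] [179.88   0.31   3.04] F [ 0.6  0.4 -1. ] w 53.3
-> (495.2, 46.8, 124.0, 3.0, 0) shift [-23.9 182.2 -35. ] rot [-0.     -0.      0.0004] rows 4
-> (495.2, 46.8, 52.0, 3.0, 0) shift [-23.9 182.2  37. ] rot [-0.     -0.      0.0004] rows 4
```

Request:
{"method": "servo_tool", "body": {"plan": [[[0, 0, -35, 0, 0, 0, 0.4], [-24, 182, -35, 0, 0, 0, 0.4], [-24, 182, -35, 0, 0, 0, 0.4], [-24, 182, -35, 0, 0, 0, 0.4], [-24, 182, -35, 0, 0, 0, 0.4], [-24, 182, -35, 0, 0, 0, 0.4], [-24, 182, -35, 0, 0, 0, 0.4], [-24, 182, 5, 0, 0, 0, 0.4], [-24, 182, 30, 0, 0, 0, 0.4], [-24, 182, 37, 0, 0, 0, 0.4], [-24, 182, 37, 0, 0, 0, 0.4], [-24, 182, 37, 0, 0, 0, 0.4], [-24, 182, 42, 0, 0, 0, 0.4], [-24, 182, 47, 0, 0, 0, 0.4], [-24, 182, 51, 0, 0, 0, 0.4], [-24, 182, 54, 0, 0, 0, 0.4], [-24, 182, 55, 0, 0, 0, 0.4], [-24, 182, 55, 0, 0, 0, 0.4]]]}}

```text
time_s: 19.95
ee_pos: [495.0, 46.9, 33.8]
ee_rot: [180.0, 0.0, 3.0]
force: [0.7, -0.3, -1.0]
gripper_width: 53.7
```

```bash
python3 m.py a -24 182 55 0 0 0
```

```text
t 19.9 cmd [495.1  47.   34. ] [180.     0.     3.03] meas [495.   46.9  33.8] [1.80e+02 2.00e-02 3.02e+00] F [ 0.7 -0.3 -1. ] w 53.7
```

Request:
{"method": "servo_tool", "body": {"plan": [[[0, 0, 3, 0, 0, 0, 0.4], [0, 0, 3, 0, 0, 0, 0.4], [0, 0, 3, 0, 0, 0, 0.7], [0, 0, 3, 0, 0, 0, 0.7], [0, 0, 3, 0, 0, 0, 0.7], [0, 0, -25, 0, 0, 0, 0.7], [0, 0, -65, 0, 0, 0, 0.7], [0, 0, -90, 0, 0, 0, 0.7], [0, 0, -90, 0, 0, 0, 0.7]]]}}

```text
time_s: 20.85
ee_pos: [497.8, 47.2, 127.6]
ee_rot: [-180.0, -0.5, 3.0]
force: [0.7, 1.3, 0.2]
gripper_width: 63.8
```

```bash
python3 m.py a 0 0 -90 0 0 0 385.2,337.3,100,97 385.2,337.3,100,-83; python3 m2.py
```

```text
t 20.9 cmd [495.1  47.  124. ] [180.     0.     3.03] meas [497.8  47.2 127.6] [-179.99   -0.48    3.03] F [0.7 1.3 0.2] w 63.8
-> (385.2, 337.3, 100.0, 97.0, 0) shift [ -94.4 -295.7   24. ] rot [ 0.      0.     -1.6402] rows 11
-> (385.2, 337.3, 100.0, -83.0, 0) shift [ -94.4 -295.7   24. ] rot [-0.     -0.      1.5014] rows 11
yellow 359 (array([385.4, 337.5]), array([28.3, 65.2]), 6.8) mean [385.5 336.1  39.5]
yellow 700 (array([324.4, 469.2]), array([90.2, 41.6]), 54.0) mean [323.3 466.3  54. ]
yellow 705 (array([278. , 299.5]), array([87.1, 41.7]), 32.2) mean [277.7 298.5  54.7]
```

View pics/tA.png

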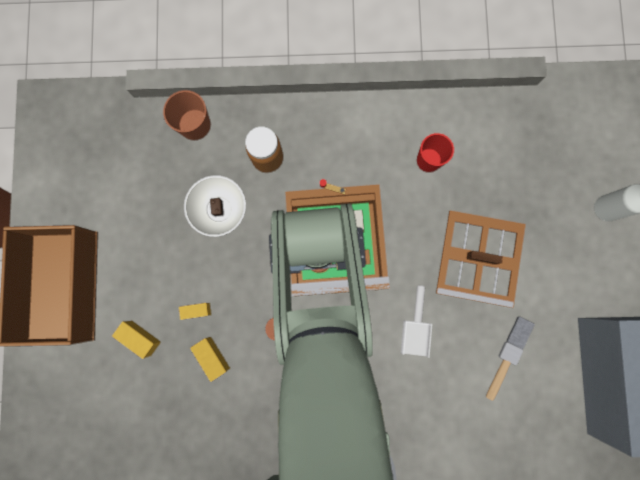

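Request:
{"method": "servo_tool", "body": {"plan": [[[-94, -296, 0, 0, 0, -1.64, 0.6], [-94, -296, 0, 0, 0, -1.64, 0.6], [-94, -296, 0, 0, 0, -1.64, 0.6], [-94, -296, 0, 0, 0, -1.64, 0.6], [-94, -296, 0, 0, 0, -1.64, 0.6], [-94, -296, 0, 0, 0, -1.64, 0.6], [-94, -296, 0, 0, 0, -1.64, 0.6], [-94, -296, 0, 0, 0, -1.64, 0.6], [-94, -296, 0, 0, 0, -1.64, 0.6], [-94, -296, 10, 0, 0, -1.64, 0.6], [-94, -296, 24, 0, 0, -1.64, 0.6], [-94, -296, 24, 0, 0, -1.64, 0.6], [-94, -296, 24, 0, 0, -1.64, 0.6], [-94, -296, 24, 0, 0, -1.64, 0.6], [-94, -296, 65, 0, 0, -1.64, 0.6], [-94, -296, 95, 0, 0, -1.64, 0.6], [-94, -296, 106, 0, 0, -1.64, 0.6], [-94, -296, 106, 0, 0, -1.64, 0.6]]]}}

```text
time_s: 22.7
ee_pos: [385.1, 337.1, 17.1]
ee_rot: [-179.9, 0.1, 96.9]
force: [0.0, 0.4, 1.2]
gripper_width: 54.8
```

```bash
python3 m.py a -94 -296 106 0 0 -1.64
```

```text
t 22.7 cmd [385.6 337.6  18. ] [180.     0.    96.99] meas [385.1 337.1  17.1] [-1.7988e+02  9.0000e-02  9.6940e+01] F [0.  0.4 1.2] w 54.8
```

Request:
{"method": "servo_tool", "body": {"plan": [[[0, 0, 0, 0, 0, 0, 0.1], [0, 0, 0, 0, 0, 0, 0.1], [0, 0, 0, 0, 0, 0, 0.1], [0, 0, 0, 0, 0, 0, 0.1], [0, 0, 0, 0, 0, 0, 0.1], [0, 0, 0, 0, 0, 0, 0.1], [0, 0, 0, 0, 0, 0, 0.1], [0, 0, -30, 0, 0, 0, 0.1], [0, 0, -70, 0, 0, 0, 0.1], [0, 0, -106, 0, 0, 0, 0.1], [0, 0, -106, 0, 0, 0, 0.1]]]}}

```text
time_s: 23.8
ee_pos: [388.3, 339.8, 128.8]
ee_rot: [179.5, -0.3, 97.0]
force: [0.5, 0.6, -0.9]
gripper_width: 29.9
```

```bash
python3 m.py a 0 0 -106 0 0 0 499.5,-37.1,124,93
```

```text
t 23.8 cmd [385.6 337.6 124. ] [180.     0.    96.99] meas [388.3 339.8 128.8] [179.47  -0.34  96.99] F [ 0.5  0.6 -0.9] w 29.9
-> (499.5, -37.1, 124.0, 93.0, 0) shift [-385.8   67.4   -0. ] rot [-0.      0.      0.0696] rows 8
```

Request:
{"method": "servo_tool", "body": {"plan": [[[-386, 67.5, 0, 0, 0, 0.07, 0.1], [-386, 67.5, 0, 0, 0, 0.07, 0.1], [-386, 67.5, 0, 0, 0, 0.07, 0.1], [-386, 67.5, 0, 0, 0, 0.07, 0.1], [-386, 67.5, 0, 0, 0, 0.07, 0.1], [-386, 67.5, 0, 0, 0, 0.07, 0.1], [-386, 67.5, 0, 0, 0, 0.07, 0.1], [-386, 67.5, 0, 0, 0, 0.07, 0.1], [-386, 67.5, 0, 0, 0, 0.07, 0.1], [-386, 67.5, 0, 0, 0, 0.07, 0.1], [-386, 67.5, 40, 0, 0, 0.07, 0.1], [-386, 67.5, 65, 0, 0, 0.07, 0.1], [-386, 67.5, 72, 0, 0, 0.07, 0.1], [-386, 67.5, 72, 0, 0, 0.07, 0.1], [-386, 67.5, 72, 0, 0, 0.07, 0.1], [-386, 67.5, 77, 0, 0, 0.07, 0.1], [-386, 67.5, 82, 0, 0, 0.07, 0.1], [-386, 67.5, 86, 0, 0, 0.07, 0.1], [-386, 67.5, 89, 0, 0, 0.07, 0.1], [-386, 67.5, 90, 0, 0, 0.07, 0.1]]]}}

```text
time_s: 25.8
ee_pos: [499.4, -37.4, 33.6]
ee_rot: [-180.0, -0.0, 93.0]
force: [1.2, -0.2, -1.1]
gripper_width: 30.0
```

```bash
python3 m.py a -386 67.5 90 0 0 0.07
```

```text
t 25.8 cmd [499.6 -37.3  34. ] [180.     0.    92.98] meas [499.4 -37.4  33.6] [-179.97   -0.     92.97] F [ 1.2 -0.2 -1.1] w 30.0
```

Request:
{"method": "servo_tool", "body": {"plan": [[[0, 0, 3, 0, 0, 0, 0.1], [0, 0, 3, 0, 0, 0, 0.1], [0, 0, 3, 0, 0, 0, 0.48], [0, 0, 3, 0, 0, 0, 0.48], [0, 0, 3, 0, 0, 0, 0.48], [0, 0, -25, 0, 0, 0, 0.48], [0, 0, -65, 0, 0, 0, 0.48], [0, 0, -100, 0, 0, 0, 0.48], [0, 0, -150, 0, 0, 0, 0.48]]]}}

```text
time_s: 26.7
ee_pos: [498.2, -37.2, 184.0]
ee_rot: [-179.8, -0.0, 93.0]
force: [0.7, 0.6, -1.4]
gripper_width: 44.1
```

```bash
python3 m.py a 0 0 -150 0 0 0 400,-400,220,78 400,-400,220,168
```

```text
t 26.7 cmd [499.6 -37.3 184. ] [180.     0.    92.98] meas [498.2 -37.2 184. ] [-1.7978e+02 -3.0000e-02  9.2980e+01] F [ 0.7  0.6 -1.4] w 44.1
-> (400.0, -400.0, 220.0, 78.0, 0) shift [-357.  -118.3  -36. ] rot [-0.      0.      0.2614] rows 8
-> (400.0, -400.0, 220.0, 168.0, 0) shift [-357.  -118.3  -36. ] rot [-0.      0.     -1.3093] rows 9
```

Request:
{"method": "servo_tool", "body": {"plan": [[[-200, -66, -36, 0, 0, 0.25, 0.48], [-200, -66, -36, 0, 0, 0.25, 0.48], [-200, -66, -36, 0, 0, 0.25, 0.48], [-200, -66, -36, 0, 0, 0.25, 0.48], [-290, -25, -36, 0, 0, 0.25, 0.48], [-290, -25, -36, 0, 0, 0.25, 0.48], [-290, -25, -36, 0, 0, 0.25, 0.48], [-290, -25, -36, 0, 0, 0.25, 0.48]]]}}

```text
time_s: 27.5
ee_pos: [489.7, -329.3, 219.1]
ee_rot: [-179.9, -0.0, 78.5]
force: [-0.7, 0.2, 0.5]
gripper_width: 43.4
```

```bash
python3 m.py a -290 -25 -36 0 0 0.25 492,-332,110,78.4 492,-332,16,78.4; python3 - <<'E'
from m import *
f=grab_frame("top"); save(f,"t4"); W=cloud(f); z=W[:,:,2]
g=grab_frame("side"); save(g,"s4"); V=cloud(g)
a=np.radians(3)
for nm,C in (("top",W),("side",V)):
    q=(C[:,:,:2]-np.array([534.3,6.8]))@np.array([[np.cos(a),-np.sin(a)],[np.sin(a),np.cos(a)]])
    for n,x,y in (("arch",47,42),("sq",47,-42),("rnd",-37,42),("obl",-37,-42)):
        m=(abs(q[:,:,0]-x)<38)&(abs(q[:,:,1]-y)<38)&(C[:,:,2]>44)&(C[:,:,2]<65)
        if m.sum()>20: print(nm,n,m.sum(),np.percentile(C[:,:,2][m],[5,50,95]).round(1),cv2.minAreaRect(q[m].astype(np.float32)))
cv2.imwrite('pics/t4c.png',cv2.resize(f['color'][170:310,270:410,::-1],None,fx=4,fy=4,interpolation=cv2.INTER_CUBIC))
E
```

```text
t 27.5 cmd [ 489.7 -328.2  220. ] [180.     0.    78.66] meas [ 489.7 -329.3  219.1] [-1.7993e+02 -4.0000e-02  7.8540e+01] F [-0.7  0.2  0.5] w 43.4
-> (492.0, -332.0, 110.0, 78.4, 0) shift [ -3.2   3.  110. ] rot [-0.      0.      0.0045] rows 3
-> (492.0, -332.0, 16.0, 78.4, 0) shift [ -3.2   3.  204. ] rot [-0.      0.      0.0045] rows 5
top arch 461 [48.1 51.5 54.8] ((45.78961944580078, 42.73188400268555), (55.0496826171875, 47.656829833984375), 0.39394059777259827)
top sq 436 [47.9 51.4 54.3] ((45.51334762573242, -40.98065185546875), (47.91163635253906, 48.63138961791992), 89.7225570678711)
top rnd 432 [48.3 51.5 54.8] ((-37.102176666259766, 42.975425720214844), (51.915096282958984, 51.587890625), 40.6778564453125)
top obl 374 [47.6 51.4 54.8] ((-37.28264617919922, -43.00497817993164), (64.3215103149414, 30.411832809448242), 89.46143341064453)
side arch 388 [47.1 51.  54.6] ((46.95708084106445, 44.24354553222656), (56.41946029663086, 51.09119415283203), 1.2296825647354126)
side sq 331 [46.8 51.1 54.3] ((46.06278610229492, -38.9760856628418), (47.47056198120117, 54.674922943115234), 0.15798607468605042)
side rnd 352 [47.5 51.3 54.3] ((-37.086708068847656, 43.88874053955078), (53.001190185546875, 53.77085494995117), 26.577789306640625)
side obl 272 [46.2 50.7 54.4] ((-36.60417938232422, -40.8014030456543), (68.9511947631836, 30.097190856933594), 89.8176040649414)
```

View pics/t4c.png

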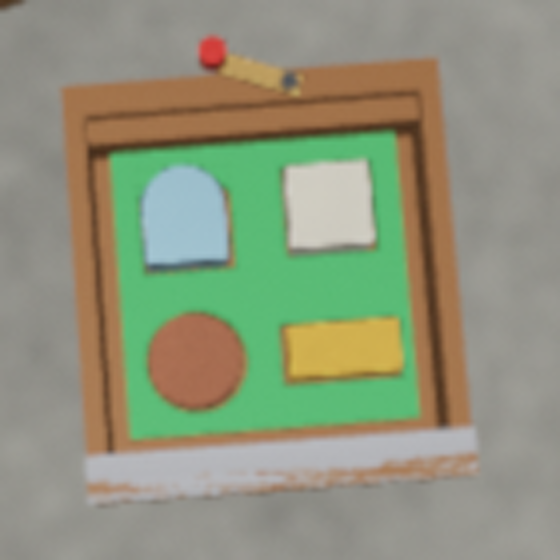

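View pics/s4.png

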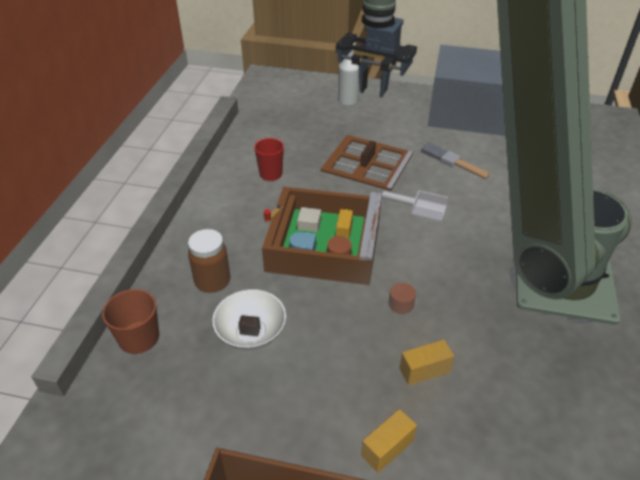

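All four blocks are seated, with their tops at about 51.5 mm and centred. Next I'll grasp the cover by its grip.

Request:
{"method": "servo_tool", "body": {"plan": [[[-3, 3, 50, 0, 0, 0.005, 0.48], [-3, 3, 100, 0, 0, 0.005, 0.48], [-3, 3, 140, 0, 0, 0.005, 0.48], [-3, 3, 150, 0, 0, 0.005, 0.48], [-3, 3, 150, 0, 0, 0.005, 0.48], [-3, 3, 180, 0, 0, 0.005, 0.48], [-3, 3, 195, 0, 0, 0.005, 0.48], [-3, 3, 202, 0, 0, 0.005, 0.48], [-3, 3, 204, 0, 0, 0.005, 0.48], [-3, 3, 204, 0, 0, 0.005, 0.48], [-3, 3, 204, 0, 0, 0.005, 0.48], [-3, 3, 204, 0, 0, 0.005, 0.05], [-3, 3, 204, 0, 0, 0.005, 0.05], [-3, 3, 204, 0, 0, 0.005, 0.05], [-3, 3, 204, 0, 0, 0.005, 0.05], [-3, 3, 204, 0, 0, 0.005, 0.05], [-3, 3, 204, 0, 0, 0.005, 0.05], [-3, 3, 204, 0, 0, 0.005, 0.05]]], "squeeze": 40}}

```text
time_s: 29.4
ee_pos: [492.3, -331.9, 16.2]
ee_rot: [180.0, 0.0, 78.4]
force: [-0.2, -0.0, 1.6]
gripper_width: 17.6
```

```bash
python3 m.py a -3 3 204 0 0 0.005; python3 -c "
from h import *
f=grab_frame('side');save(f,'s5')"
```

```text
t 29.4 cmd [ 492.1 -331.8   16. ] [180.     0.    78.37] meas [ 492.3 -331.9   16.2] [1.7997e+02 2.0000e-02 7.8360e+01] F [-0.2 -0.   1.6] w 17.6
```

View pics/s5.png

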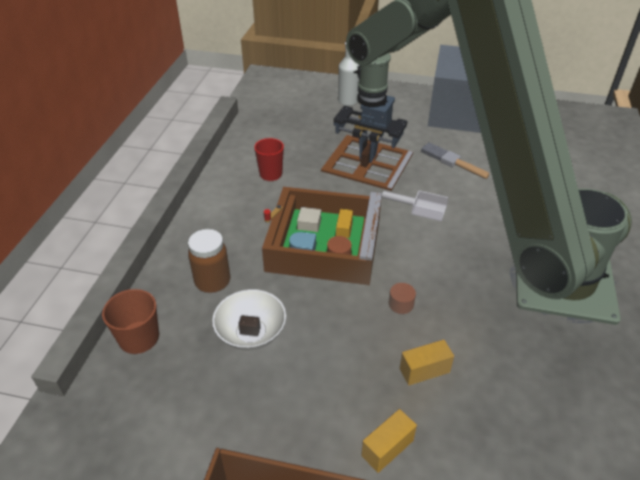

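Request:
{"method": "servo_tool", "body": {"plan": [[[0, 0, -10, 0, 0, 0, 0.05], [0, 0, -30, 0, 0, 0, 0.05], [0, 0, -60, 0, 0, 0, 0.05], [0, 0, -100, 0, 0, 0, 0.05], [0, 0, -140, 0, 0, 0, 0.05], [0, 0, -164, 0, 0, 0, 0.05], [0, 0, -164, 0, 0, 0, 0.05], [0, 0, -164, 0, 0, 0, 0.05]]]}}

```text
time_s: 30.25
ee_pos: [491.3, -331.3, 179.2]
ee_rot: [-179.9, -0.0, 78.4]
force: [-0.5, -0.6, -2.3]
gripper_width: 17.9
```

```bash
python3 m.py a 0 0 -164 0 0 0 551,7.7,200,93
```

```text
t 30.2 cmd [ 492.1 -331.8  180. ] [180.     0.    78.37] meas [ 491.3 -331.3  179.2] [-1.7992e+02 -2.0000e-02  7.8370e+01] F [-0.5 -0.6 -2.3] w 17.9
-> (551.0, 7.7, 200.0, 93.0, 0) shift [344.4 -10.7 -20. ] rot [-0.      0.     -0.2554] rows 7
```

Request:
{"method": "servo_tool", "body": {"plan": [[[20, -1, -5, 0, 0, -0.02, 0.05], [50, -2, -10, 0, 0, -0.04, 0.05], [85, -3, -20, 0, 0, -0.06, 0.05], [120, -4, -20, 0, 0, -0.09, 0.05], [155, -5, -20, 0, 0, -0.115, 0.05], [190, -6, -20, 0, 0, -0.14, 0.05], [225, -7, -20, 0, 0, -0.165, 0.05], [260, -8, -20, 0, 0, -0.19, 0.05], [295, -9, -20, 0, 0, -0.22, 0.05], [325, -10, -20, 0, 0, -0.24, 0.05], [340, -10.5, -20, 0, 0, -0.255, 0.05], [344.5, -10.5, -20, 0, 0, -0.255, 0.05], [344.5, -10.5, -20, 0, 0, -0.255, 0.05], [344.5, -10.5, -20, 0, 0, -0.255, 0.05], [344.5, -10.5, -20, 0, 0, -0.255, 0.05]]]}}

```text
time_s: 31.75
ee_pos: [551.0, 6.6, 199.8]
ee_rot: [-180.0, 0.0, 92.9]
force: [-0.5, -0.0, -1.6]
gripper_width: 17.9
```

```bash
python3 m.py a 344.5 -10.5 -20 0 0 -0.255; python3 - <<'E'
from h import *
f=grab_frame('side');save(f,'s6');np.savez('pics/s6.npz',**f)
f=grab_frame('top');save(f,'t6');np.savez('pics/t6.npz',**f)
E
```

```text
t 31.8 cmd [551.2   7.8 200. ] [180.     0.    92.98] meas [551.    6.6 199.8] [-1.7998e+02  3.0000e-02  9.2890e+01] F [-0.5 -0.  -1.6] w 17.9
```

View pics/s6.png

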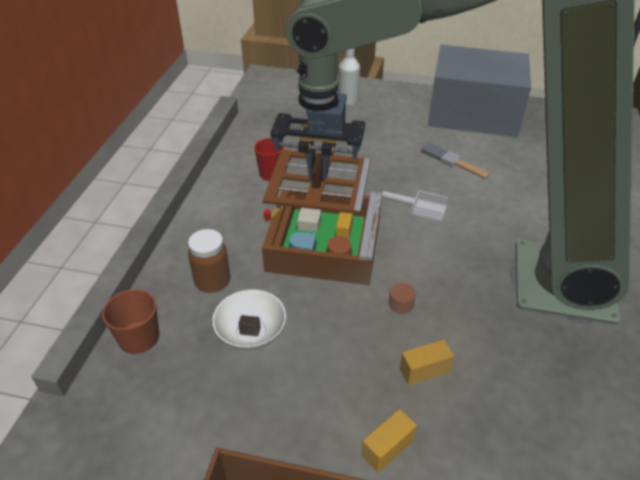

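View pics/t6.png

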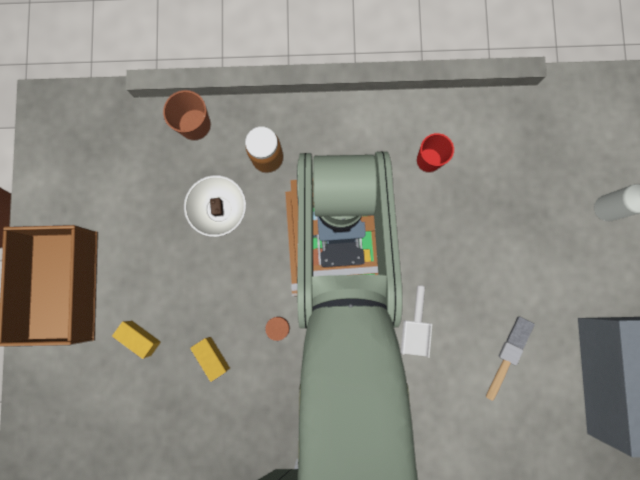

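```bash
cat > cov.py <<'E'
from m import *
def fcoords(W,yaw=3.0):
    a=np.radians(yaw); q=(W[:,:,:2]-np.array([534.3,6.8]))@np.array([[np.cos(a),-np.sin(a)],[np.sin(a),np.cos(a)]])
    return np.dstack([q,W[:,:,2]])
def fit(name,f,z0,z1):
    Q=fcoords(cloud(f)); hsv=cv2.cvtColor(f["color"],cv2.COLOR_RGB2HSV)
    m=(Q[:,:,2]>z0)&(Q[:,:,2]<z1)&(abs(Q[:,:,0])<180)&(abs(Q[:,:,1])<130)
    h=hsv[:,:,0]; teak=(h>6)&(h<16)&(hsv[:,:,1]>110)
    m2=m&teak; P=Q[m2]
    A=np.c_[P[:,:2],np.ones(len(P))]; 
    for _ in range(4):
        c=np.linalg.lstsq(A,P[:,2],rcond=None)[0]; r=abs(P[:,2]-A@c); P=P[r<4];A=A[r<4]
    print(name,len(P),"slope x",np.degrees(np.arctan(c[0])).round(2),"y",np.degrees(np.arctan(c[1])).round(2),"z0",c[2].round(1))
    P=P[:, :]; b=[]
    for lo in range(-90,95,20):
        t=P[(P[:,0]>lo)&(P[:,0]<lo+20)]
        if len(t)>15: b.append((lo+10,np.percentile(t[:,1],98).round(1),np.percentile(t[:,1],2).round(1)))
    print("x: ymax ymin",b)
    print("extent",np.percentile(P,[0.5,99.5],axis=0).round(1))
E
python3 - <<'E'
from cov import *
fit("side",dict(np.load("pics/s6.npz")),180,205)
fit("top",dict(np.load("pics/t6.npz")),180,205)
E
```

```text
side 1926 slope x 0.04 y -0.05 z0 190.9
x: ymax ymin [(-60, np.float64(88.6), np.float64(-87.6)), (-40, np.float64(89.8), np.float64(-90.1)), (-20, np.float64(89.6), np.float64(-89.1)), (0, np.float64(89.2), np.float64(-87.5)), (20, np.float64(88.6), np.float64(22.2)), (40, np.float64(89.6), np.float64(-85.4)), (60, np.float64(89.3), np.float64(-85.6)), (80, np.float64(88.2), np.float64(-89.1)), (100, np.float64(86.9), np.float64(-86.8))]
extent [[-67.5 -90.6 187.2]
 [116.5  90.8 194.5]]
top 611 slope x -0.05 y 0.09 z0 191.3
x: ymax ymin [(-60, np.float64(87.0), np.float64(-70.6)), (-20, np.float64(87.1), np.float64(84.0)), (0, np.float64(86.9), np.float64(-73.1)), (20, np.float64(86.2), np.float64(-72.5)), (40, np.float64(86.7), np.float64(-71.6)), (60, np.float64(87.0), np.float64(76.4)), (80, np.float64(86.1), np.float64(76.8)), (100, np.float64(86.7), np.float64(75.7))]
extent [[-67.8 -73.2 187.7]
 [114.6  87.2 194.9]]
```

```bash
cat > cp.py <<'E'
from m import *
def cp(xr,zr,th,dy=1.5):
    t=np.radians(th); O=np.array([xr+100*np.cos(t),zr+100*np.sin(t)]); x=O[0]-16*np.sin(t); z=O[1]+16*np.cos(t)
    w=fr(x,dy); T=R.from_euler("z",3,degrees=True)*R.from_euler("y",-th,degrees=True)*R.from_euler("z",90,degrees=True)*R.from_euler("x",180,degrees=True)
    p,r=load(); d=r.inv().apply(np.array([w[0],w[1],z])-p); v=(r.inv()*T).as_rotvec()
    print((xr,zr,th,dy),"shift",d.round(1),"rot",v.round(3))
if __name__=="__main__":
    a=sys.argv[1:]
    if a and a[0]=="a": apply([float(q) for q in a[1:7]]); a=a[7:]
    report()
    for t in a: cp(*[float(q) for q in t.split(",")])
E
python3 cp.py -78,110,17 -78,63,17
```

```text
t 31.9 cmd [551.2   7.8 200. ] [180.     0.    92.98] meas [551.1   6.8 200. ] [1.80e+02 2.00e-02 9.29e+01] F [ 0.4 -0.  -1.3] w 17.9
(-78.0, 110.0, 17.0, 1.5) shift [ 1.4 -4.  45.4] rot [-0.297  0.    -0.   ]
(-78.0, 63.0, 17.0, 1.5) shift [ 1.4 -4.  92.4] rot [-0.297  0.    -0.   ]
```

Request:
{"method": "servo_tool", "body": {"plan": [[[1.5, -4, 10, -0.06, 0, 0, 0.05], [1.5, -4, 20, -0.15, 0, 0, 0.05], [1.5, -4, 35, -0.22, 0, 0, 0.05], [1.5, -4, 45, -0.297, 0, 0, 0.05], [1.5, -4, 45, -0.297, 0, 0, 0.05], [1.5, -4, 45, -0.297, 0, 0, 0.05], [1.5, -4, 45, -0.297, 0, 0, 0.05]]]}}

```text
time_s: 32.55
ee_pos: [549.0, 8.8, 156.4]
ee_rot: [162.8, 0.0, 93.0]
force: [0.6, 0.3, -2.4]
gripper_width: 17.9
```

```bash
python3 cp.py a 1.5 -4 45 -0.297 0 0 -78,63,17 -98.5,63,17; python3 - <<'E'
from cov import *
f=grab_frame('side');save(f,'s7')
fit("side",f,110,200)
cv2.imwrite('pics/s7c.png',cv2.resize(f['color'][100:300,230:430,::-1],None,fx=3,fy=3,interpolation=cv2.INTER_CUBIC))
E
```

```text
t 32.5 cmd [547.2   9.1 155. ] [162.98   0.    92.98] meas [549.    8.8 156.4] [1.6285e+02 2.0000e-02 9.2960e+01] F [ 0.6  0.3 -2.4] w 17.9
(-78.0, 63.0, 17.0, 1.5) shift [ -0.1 -13.9  45.4] rot [ 0.  0. -0.]
(-98.5, 63.0, 17.0, 1.5) shift [ -0.1 -33.5  39.4] rot [ 0.  0. -0.]
side 1269 slope x 16.45 y -0.45 z0 144.2
x: ymax ymin [(-60, np.float64(90.9), np.float64(-28.4)), (-40, np.float64(92.8), np.float64(-76.7)), (-20, np.float64(91.7), np.float64(-2.8)), (0, np.float64(91.9), np.float64(-1.5)), (20, np.float64(91.9), np.float64(17.9)), (40, np.float64(91.7), np.float64(-80.1)), (60, np.float64(91.9), np.float64(-87.8)), (80, np.float64(93.3), np.float64(-86.4)), (100, np.float64(89.1), np.float64(-79.9))]
extent [[-62.  -88.1 125.4]
 [112.7  93.2 178.8]]
```

View pics/s7c.png

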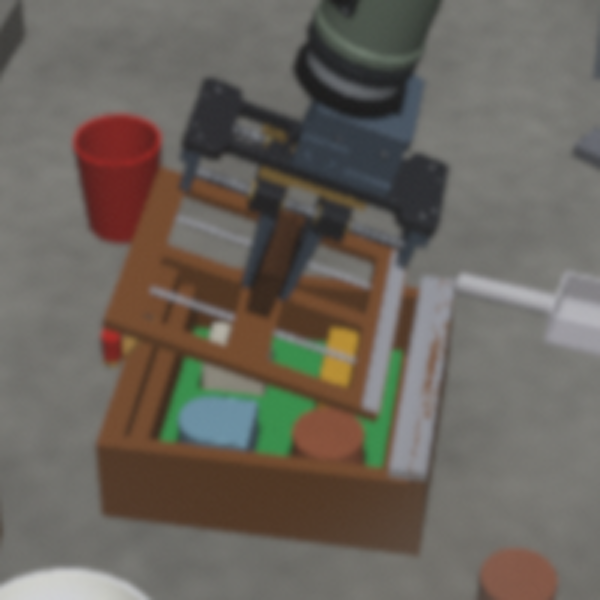

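The cover is tilted 17° with its rear strip just in front of the lip. I'll lower it now.

Request:
{"method": "servo_tool", "body": {"plan": [[[0, -4, 13, 0, 0, 0, 0.05], [0, -8, 26, 0, 0, 0, 0.05], [0, -11, 36, 0, 0, 0, 0.05], [0, -13, 42, 0, 0, 0, 0.05], [0, -14, 45.5, 0, 0, 0, 0.05], [0, -14, 45.5, 0, 0, 0, 0.05], [0, -14, 45.5, 0, 0, 0, 0.05], [0, -14, 45.5, 0, 0, 0, 0.05]]]}}

```text
time_s: 33.4
ee_pos: [547.5, 9.1, 107.9]
ee_rot: [162.9, 0.0, 93.0]
force: [-0.8, -0.0, -1.0]
gripper_width: 17.8
```

```bash
python3 cp.py a 0 -14 45.5 0 0 0 -90,63,17 -98.5,63,17; python3 - <<'E'
from cov import *
f=grab_frame('side');save(f,'s8')
fit("side",f,70,200)
cv2.imwrite('pics/s8c.png',cv2.resize(f['color'][130:300,230:430,::-1],None,fx=4,fy=3.5,interpolation=cv2.INTER_CUBIC))
E
```

```text
t 33.4 cmd [547.1   9.1 107.4] [162.98   0.    92.98] meas [547.5   9.1 107.9] [1.6291e+02 1.0000e-02 9.2980e+01] F [-0.8 -0.  -1. ] w 17.8
(-90.0, 63.0, 17.0, 1.5) shift [ -0.1 -11.4  -3.7] rot [ 0.  0. -0.]
(-98.5, 63.0, 17.0, 1.5) shift [ -0.1 -19.5  -6.1] rot [ 0.  0. -0.]
side 518 slope x 13.83 y -2.94 z0 95.9
x: ymax ymin [(-80, np.float64(110.9), np.float64(94.5)), (-60, np.float64(108.7), np.float64(52.2)), (-40, np.float64(106.9), np.float64(74.2)), (-20, np.float64(91.2), np.float64(1.8)), (0, np.float64(88.0), np.float64(0.3)), (20, np.float64(76.2), np.float64(13.3)), (40, np.float64(8.5), np.float64(-74.1)), (60, np.float64(6.4), np.float64(-79.8)), (80, np.float64(9.2), np.float64(-81.6)), (100, np.float64(-34.4), np.float64(-88.6))]
extent [[-86.4 -86.8  71. ]
 [109.2 109.5 127.2]]
```

View pics/s8c.png

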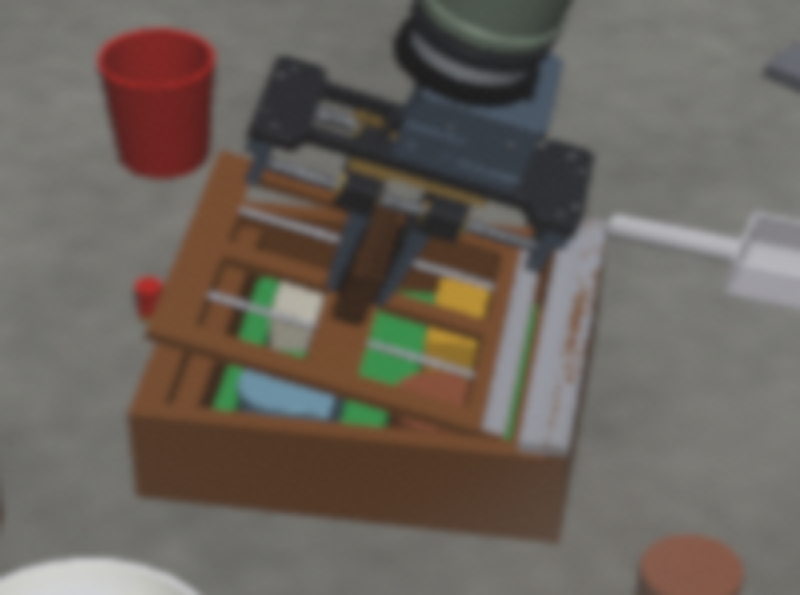

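Request:
{"method": "servo_tool", "body": {"plan": [[[0, -4, -1, 0, 0, 0, 0.05], [0, -8, -2.5, 0, 0, 0, 0.05], [0, -11, -3.5, 0, 0, 0, 0.05], [0, -14, -4.5, 0, 0, 0, 0.05], [0, -17, -5.5, 0, 0, 0, 0.05], [0, -19, -6, 0, 0, 0, 0.05], [0, -19, -6, 0, 0, 0, 0.05], [0, -19, -6, 0, 0, 0, 0.05], [0, -19, -6, 0, 0, 0, 0.05]]]}}

```text
time_s: 34.35
ee_pos: [527.4, 8.0, 107.6]
ee_rot: [163.0, 0.0, 93.0]
force: [0.3, 0.1, -1.5]
gripper_width: 17.9
```

```bash
python3 cp.py a 0 -19 -6 0 0 0 -98.5,63,15 -98.5,62.5,12 -98.7,62,9 -98.8,61.5,6 -99,61,3 -99,60.5,0; python3 - <<'E'
from cov import *
f=grab_frame('side');save(f,'s9')
cv2.imwrite('pics/s9c.png',cv2.resize(f['color'][130:300,230:430,::-1],None,fx=4,fy=3.5,interpolation=cv2.INTER_CUBIC))
E
```

```text
t 34.4 cmd [527.2   8.  107.5] [162.98   0.    92.98] meas [527.4   8.  107.6] [1.6297e+02 1.0000e-02 9.2980e+01] F [ 0.3  0.1 -1.5] w 17.9
(-98.5, 63.0, 15.0, 1.5) shift [-0.1  0.   3.4] rot [ 0.035  0.    -0.   ]
(-98.5, 62.5, 12.0, 1.5) shift [-0.1  0.4  9.1] rot [ 0.088  0.    -0.   ]
(-98.7, 62.0, 9.0, 1.5) shift [-0.1  0.3 14.8] rot [ 0.14  0.   -0.  ]
(-98.8, 61.5, 6.0, 1.5) shift [-0.1 -0.  20.6] rot [ 0.192  0.    -0.   ]
(-99.0, 61.0, 3.0, 1.5) shift [-0.1 -0.7 26.3] rot [ 0.245  0.    -0.   ]
(-99.0, 60.5, 0.0, 1.5) shift [-0.1 -1.4 32. ] rot [ 0.297  0.    -0.   ]
```

View pics/s9c.png

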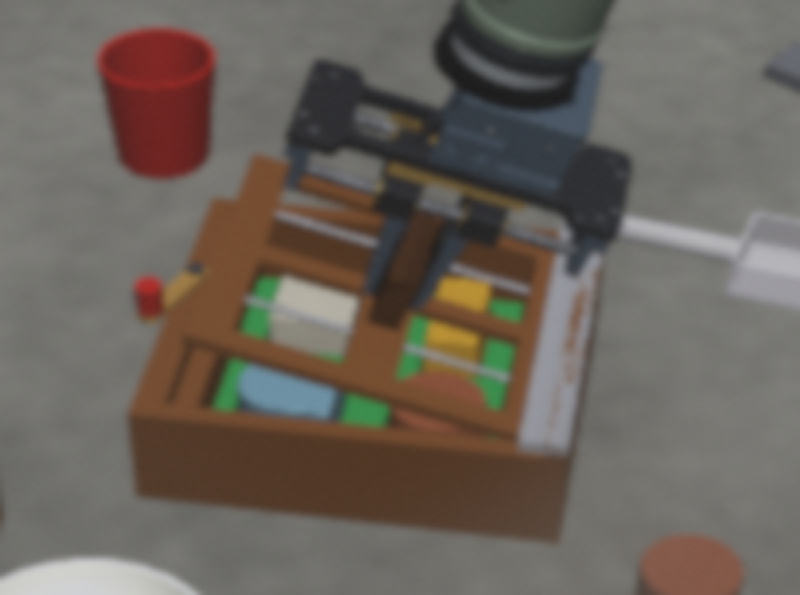

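The strip has gone under the lip with no contact force. I'll swing the front down.

Request:
{"method": "servo_tool", "body": {"plan": [[[0, 0, 3.5, 0.035, 0, 0, 0.05], [0, 0.5, 9, 0.088, 0, 0, 0.05], [0, 0.5, 15, 0.14, 0, 0, 0.05], [0, 0, 20.5, 0.192, 0, 0, 0.05], [0, 0, 20.5, 0.192, 0, 0, 0.05], [0, 0, 20.5, 0.192, 0, 0, 0.05]]]}}

```text
time_s: 35.0
ee_pos: [533.2, 8.4, 87.6]
ee_rot: [174.0, 0.0, 93.0]
force: [0.1, 0.9, -2.1]
gripper_width: 17.9
```

```bash
python3 cp.py a 0 0 20.5 0.192 0 0 -99,61,3 -99,60.5,1.5 -99,60.5,0; python3 - <<'E'
from cov import *
f=grab_frame('side');save(f,'s10')
cv2.imwrite('pics/s10c.png',cv2.resize(f['color'][130:300,230:430,::-1],None,fx=4,fy=3.5,interpolation=cv2.INTER_CUBIC))
E
```

```text
t 35.0 cmd [533.2   8.3  87.9] [173.98   0.    92.98] meas [533.2   8.4  87.6] [173.97   0.    92.98] F [ 0.1  0.9 -2.1] w 17.9
(-99.0, 61.0, 3.0, 1.5) shift [-0.1  0.5  5.8] rot [ 0.053  0.    -0.   ]
(-99.0, 60.5, 1.5, 1.5) shift [-0.1  0.7  9. ] rot [ 0.079  0.    -0.   ]
(-99.0, 60.5, 0.0, 1.5) shift [-0.1  0.8 11.6] rot [ 0.105  0.    -0.   ]
```

View pics/s10c.png

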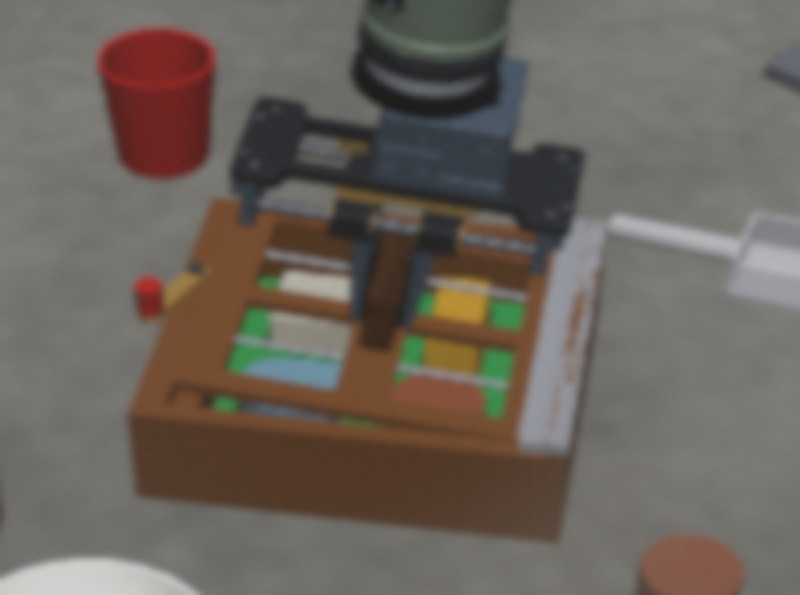

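Request:
{"method": "servo_tool", "body": {"plan": [[[0, 0.3, 3, 0.026, 0, 0, 0.05], [0, 0.5, 6, 0.053, 0, 0, 0.05], [0, 0.7, 9, 0.079, 0, 0, 0.05], [0, 0.8, 11.5, 0.105, 0, 0, 0.05], [0, 0.8, 11.5, 0.105, 0, 0, 0.05], [0, 0.8, 11.5, 0.105, 0, 0, 0.05]]]}}

```text
time_s: 35.65
ee_pos: [535.4, 8.4, 76.3]
ee_rot: [-180.0, 0.0, 93.0]
force: [-0.0, -0.1, -2.0]
gripper_width: 18.0
```

```bash
python3 cp.py a 0 0.8 11.5 0.105 0 0 -99,60,0; python3 - <<'E'
from cov import *
f=grab_frame('side');save(f,'s11')
cv2.imwrite('pics/s11c.png',cv2.resize(f['color'][130:300,230:430,::-1],None,fx=4,fy=3.5,interpolation=cv2.INTER_CUBIC))
E
```

```text
t 35.6 cmd [535.2   8.4  76.6] [180.     0.    92.98] meas [535.4   8.4  76.3] [-1.7999e+02  1.0000e-02  9.2980e+01] F [-0.  -0.1 -2. ] w 18.0
(-99.0, 60.0, 0.0, 1.5) shift [-0.1  0.   0.6] rot [-0.  0. -0.]
```

View pics/s11c.png

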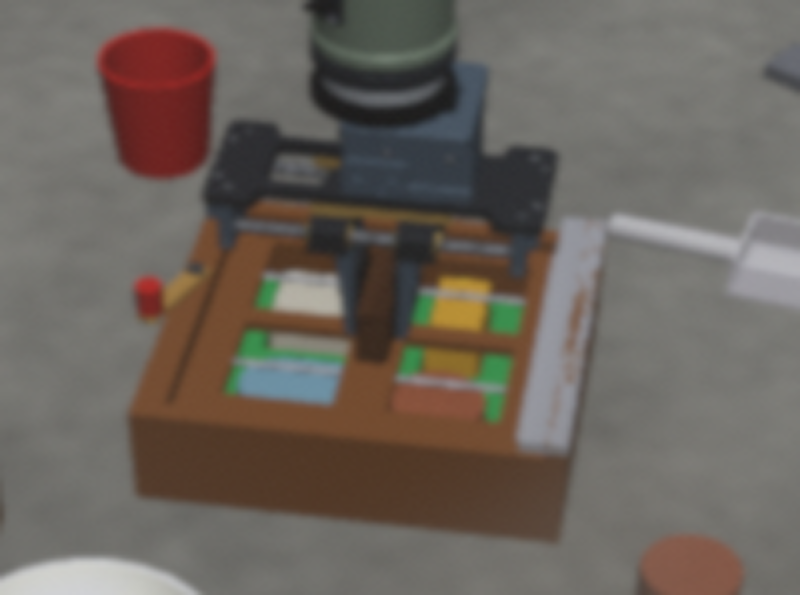

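Request:
{"method": "servo_tool", "body": {"plan": [[[0, 0, 0.5, 0, 0, 0, 0.05], [0, 0, 0.5, 0, 0, 0, 0.05], [0, 0, 0.5, 0, 0, 0, 0.45], [0, 0, 0.5, 0, 0, 0, 0.45], [0, 0, 0.5, 0, 0, 0, 0.45], [0, 0, 0.5, 0, 0, 0, 0.45], [0, 0, -30, 0, 0, 0, 0.45], [0, 0, -70, 0, 0, 0, 0.45], [0, 0, -110, 0, 0, 0, 0.45], [0, 0, -150, 0, 0, 0, 0.45], [-40, 0, -150, 0, 0, 0, 0.45], [-90, 0, -150, 0, 0, 0, 0.45], [-140, 0, -150, 0, 0, 0, 0.45], [-190, 0, -150, 0, 0, 0, 0.45], [-210, 0, -150, 0, 0, 0, 0.45], [-210, 0, -150, 0, 0, 0, 0.45]]]}}

```text
time_s: 37.3
ee_pos: [545.9, -204.1, 226.2]
ee_rot: [-180.0, 0.0, 92.7]
force: [-1.3, 0.6, 0.1]
gripper_width: 41.1
```

```bash
python3 m.py a -210 0 -150 0 0 0; python3 - <<'E'
from cov import *
f=grab_frame('side');save(f,'s12'); fit("side",f,63,73)
g=grab_frame('top');save(g,'t12'); fit("top",g,63,72)
Q=fcoords(cloud(g)); hsv=cv2.cvtColor(g["color"],cv2.COLOR_RGB2HSV)
o=((hsv[:,:,0]<5)|(hsv[:,:,0]>174))&(hsv[:,:,1]>160)&(Q[:,:,2]>85)&(abs(Q[:,:,0]-120)<60)&(abs(Q[:,:,1])<100)
v,u=np.where(o); print("post px",u.mean(),v.mean(),"frame",Q[o].mean(0)); w=ray(g,u.mean(),v.mean(),103); print(w)
cv2.imwrite('pics/t12c.png',cv2.resize(g['color'][170:310,270:410,::-1],None,fx=4,fy=4,interpolation=cv2.INTER_CUBIC))
E
```

```text
t 37.3 cmd [ 546.1 -201.3  226.6] [180.     0.    92.98] meas [ 545.9 -204.1  226.2] [-1.7999e+02  4.0000e-02  9.2750e+01] F [-1.3  0.6  0.1] w 41.1
side 2460 slope x 0.18 y 0.21 z0 67.9
x: ymax ymin [(-80, np.float64(108.0), np.float64(-96.4)), (-60, np.float64(109.5), np.float64(-98.9)), (-40, np.float64(109.2), np.float64(-98.5)), (-20, np.float64(108.3), np.float64(-96.5)), (0, np.float64(108.0), np.float64(-96.6)), (20, np.float64(108.9), np.float64(-98.5)), (40, np.float64(109.1), np.float64(-96.6)), (60, np.float64(108.7), np.float64(-98.5)), (80, np.float64(107.2), np.float64(-97.9)), (100, np.float64(108.2), np.float64(-96.4))]
extent [[ -89.1 -104.3   63.9]
 [ 117.5  110.1   72.3]]
top 2837 slope x 0.31 y 0.11 z0 67.8
x: ymax ymin [(-80, np.float64(89.5), np.float64(-92.4)), (-60, np.float64(101.1), np.float64(-101.8)), (-40, np.float64(104.2), np.float64(-96.7)), (-20, np.float64(99.5), np.float64(-98.0)), (0, np.float64(94.9), np.float64(-95.3)), (20, np.float64(89.8), np.float64(-100.1)), (40, np.float64(101.8), np.float64(-100.7)), (60, np.float64(100.3), np.float64(-101.2)), (80, np.float64(89.8), np.float64(-95.3)), (100, np.float64(95.1), np.float64(-95.8))]
extent [[ -82.9 -103.3   63.9]
 [ 118.8  104.4   71.9]]
post px 322.5806451612903 182.7741935483871 frame [127.19895059  20.70004689 102.52454491]
[660.1260318   34.12811852 103.        ]
```

View pics/t12c.png

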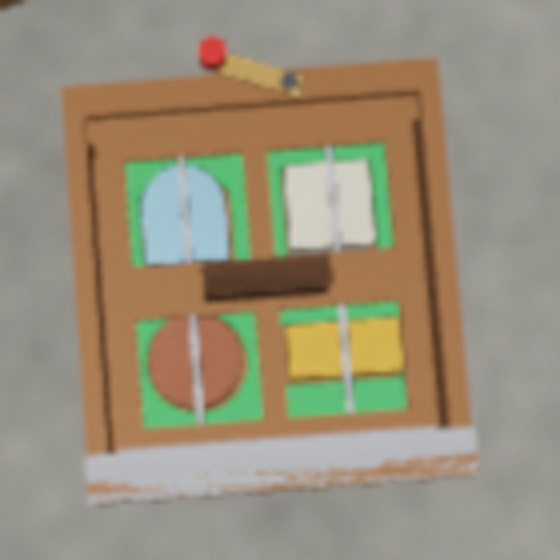

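View pics/s12.png

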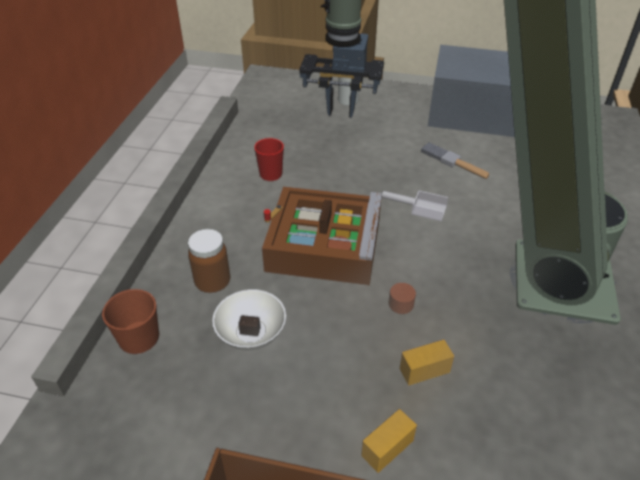

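The cover lies flat with its top at about 68 mm. The catch post is at top-view pixel (322.6,182.8), which is world (660,34) with the catch at about -0.34 rad.

```bash
python3 m.py 660.1,34,150,73.5 660.1,34,84,73.5
```

```text
t 37.4 cmd [ 546.1 -201.3  226.6] [180.     0.    92.98] meas [ 545.8 -201.   226.3] [-1.7997e+02 -6.0000e-02  9.2920e+01] F [-0.2  0.7  0.7] w 41.3
-> (660.1, 34.0, 150.0, 73.5, 0) shift [229.  126.1  76.6] rot [-0.    0.    0.34] rows 6
-> (660.1, 34.0, 84.0, 73.5, 0) shift [229.  126.1 142.6] rot [-0.    0.    0.34] rows 6
```

Request:
{"method": "servo_tool", "body": {"plan": [[[229, 126, 20, 0, 0, 0.34, 0.4], [229, 126, 20, 0, 0, 0.34, 0.4], [229, 126, 30, 0, 0, 0.34, 0.4], [229, 126, 40, 0, 0, 0.34, 0.4], [229, 126, 50, 0, 0, 0.34, 0.4], [229, 126, 60, 0, 0, 0.34, 0.4], [229, 126, 76.5, 0, 0, 0.34, 0.4], [229, 126, 76.5, 0, 0, 0.34, 0.4], [229, 126, 76.5, 0, 0, 0.34, 0.4], [229, 126, 105, 0, 0, 0.34, 0.4], [229, 126, 128, 0, 0, 0.34, 0.4], [229, 126, 140, 0, 0, 0.34, 0.4], [229, 126, 142, 0, 0, 0.34, 0.4], [229, 126, 142, 0, 0, 0.34, 0.4], [229, 126, 142, 0, 0, 0.34, 0.1], [229, 126, 142, 0, 0, 0.34, 0.1], [229, 126, 142, 0, 0, 0.34, 0.1], [229, 126, 142, 0, 0, 0.34, 0.1], [229, 126, 142, 0, 0, 0.34, 0.1]]], "squeeze": 8}}

```text
time_s: 39.3
ee_pos: [660.8, 34.0, 85.5]
ee_rot: [179.9, -0.0, 73.5]
force: [0.3, 0.5, 3.9]
gripper_width: 15.3
```

```bash
python3 m.py a 229 126 142 0 0 0.34; python3 - <<'E'
from m import *
p,r=load(); piv=np.array(fr(112,-22)); 
d0=p[:2]-piv; print("radius",np.linalg.norm(d0))
for k in range(1,16):
    b=0.128*k; c,s=np.cos(b),np.sin(b); q=piv+np.array([[c,-s],[s,c]])@d0
    d=r.inv().apply(np.array([q[0],q[1],p[2]])-p); print(k,d.round(1),round(-b,3))
f=grab_frame('side');save(f,'s13')
cv2.imwrite('pics/s13c.png',cv2.resize(f['color'][130:300,230:430,::-1],None,fx=4,fy=3.5,interpolation=cv2.INTER_CUBIC))
E
```

```text
t 39.3 cmd [660.   34.   84.6] [180.    0.   73.5] meas [660.8  34.   85.5] [ 1.7988e+02 -4.0000e-02  7.3500e+01] F [0.3 0.5 3.9] w 15.3
radius 45.105990660130324
1 [-0.4 -5.8  0. ] -0.128
2 [ -1.5 -11.4   0. ] -0.256
3 [ -3.3 -16.9   0. ] -0.384
4 [ -5.8 -22.1   0. ] -0.512
5 [ -9.  -26.9   0. ] -0.64
6 [-12.7 -31.3   0. ] -0.768
7 [-17.  -35.2   0. ] -0.896
8 [-21.7 -38.5   0. ] -1.024
9 [-26.8 -41.2   0. ] -1.152
10 [-32.3 -43.1   0. ] -1.28
11 [-37.9 -44.4   0. ] -1.408
12 [-43.6 -45.    0. ] -1.536
13 [-49.4 -44.8   0. ] -1.664
14 [-55.1 -43.9   0. ] -1.792
15 [-60.6 -42.3   0. ] -1.92
```

View pics/s13c.png

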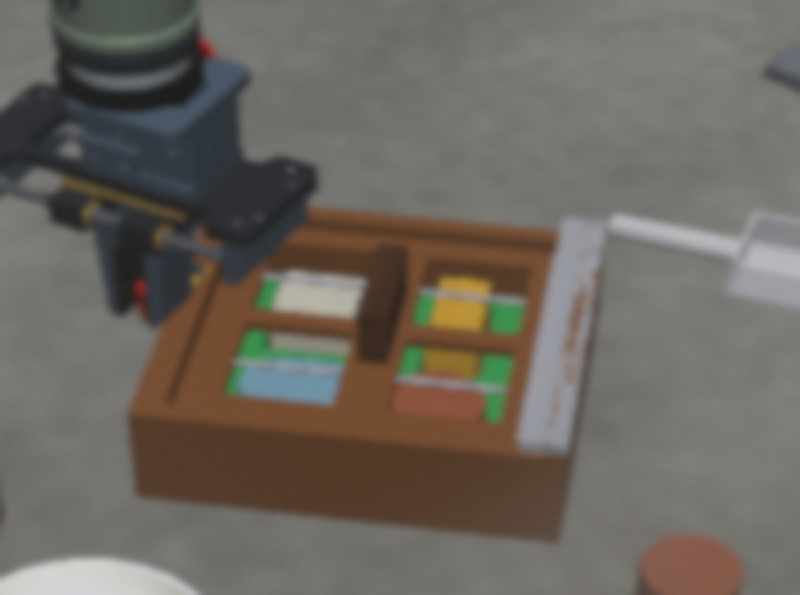

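Request:
{"method": "servo_tool", "body": {"plan": [[[-0.4, -5.8, -1, 0, 0, -0.128, 0.1], [-1.5, -11.4, -1, 0, 0, -0.256, 0.1], [-3.3, -16.9, -1, 0, 0, -0.384, 0.1], [-5.8, -22.1, -1, 0, 0, -0.512, 0.1], [-9, -26.9, -1, 0, 0, -0.64, 0.1], [-12.7, -31.3, -1, 0, 0, -0.768, 0.1], [-17, -35.2, -1, 0, 0, -0.896, 0.1], [-21.7, -38.5, -1, 0, 0, -1.024, 0.1], [-26.8, -41.2, -1, 0, 0, -1.152, 0.1], [-32.3, -43.1, -1, 0, 0, -1.28, 0.1], [-37.9, -44.4, -1, 0, 0, -1.408, 0.1], [-43.6, -45, -1, 0, 0, -1.536, 0.1], [-49.4, -44.8, -1, 0, 0, -1.664, 0.1], [-55.1, -43.9, -1, 0, 0, -1.792, 0.1], [-60.6, -42.3, -1, 0, 0, -1.92, 0.1], [-60.6, -42.3, -1, 0, 0, -1.92, 0.1], [-60.6, -42.3, -1, 0, 0, -1.92, 0.1]]]}}

```text
time_s: 41.05
ee_pos: [601.4, -12.4, 85.5]
ee_rot: [-180.0, -0.1, -176.7]
force: [-1.6, -2.5, 3.2]
gripper_width: 15.6
```

```bash
python3 m.py a -60.6 -42.3 -1 0 0 -1.92; python3 - <<'E'
from m import *
f=grab_frame('side');save(f,'s14')
cv2.imwrite('pics/s14c.png',cv2.resize(f['color'][130:300,230:430,::-1],None,fx=4,fy=3.5,interpolation=cv2.INTER_CUBIC))
E
```

```text
t 41.0 cmd [602.2 -12.1  85.6] [-180.      0.   -176.49] meas [601.4 -12.4  85.5] [-1.7997e+02 -1.0000e-01 -1.7665e+02] F [-1.6 -2.5  3.2] w 15.6
```

View pics/s14c.png

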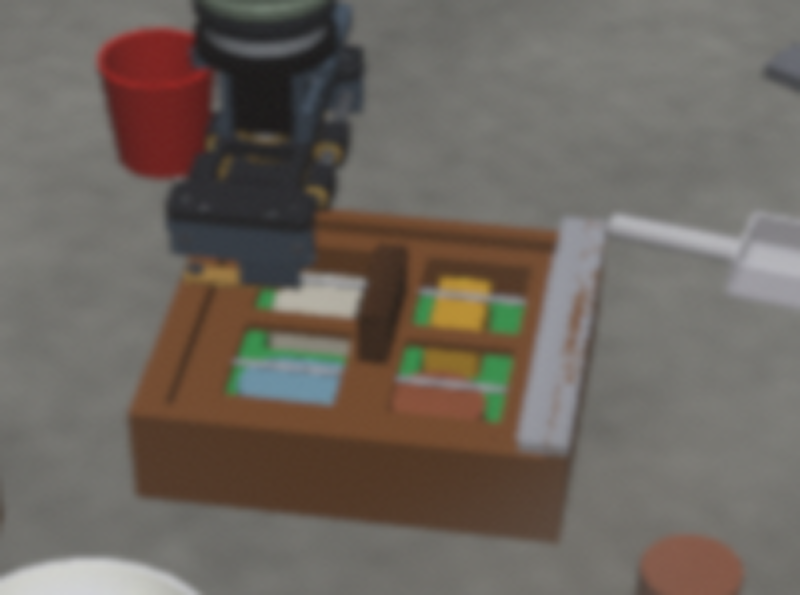

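Request:
{"method": "servo_tool", "body": {"plan": [[[0, 0, 0, 0, 0, 0, 0.35], [0, 0, 0, 0, 0, 0, 0.35], [0, 0, 0, 0, 0, 0, 0.35], [0, 0, -30, 0, 0, 0, 0.35], [0, 0, -80, 0, 0, 0, 0.35], [0, 0, -120, 0, 0, 0, 0.35], [0, 50, -120, 0, 0, 0, 0.35], [0, 100, -120, 0, 0, 0, 0.35], [0, 150, -120, 0, 0, 0, 0.35], [0, 200, -120, 0, 0, 0, 0.35], [0, 250, -120, 0, 0, 0, 0.35], [0, 250, -120, 0, 0, 0, 0.35], [0, 250, -120, 0, 0, 0, 0.35]]]}}

```text
time_s: 42.4
ee_pos: [586.6, 238.5, 205.1]
ee_rot: [-180.0, -0.0, -176.3]
force: [0.0, -0.5, -0.2]
gripper_width: 31.8
```

```bash
python3 m.py a 0 250 -120 0 0 0; python3 - <<'E'
from cov import *
f=grab_frame('side');save(f,'s15')
g=grab_frame('top');save(g,'t15')
for n,h in (("top",g),("side",f)):
    Q=fcoords(cloud(h)); hsv=cv2.cvtColor(h["color"],cv2.COLOR_RGB2HSV)
    o=((hsv[:,:,0]<5)|(hsv[:,:,0]>174))&(hsv[:,:,1]>160)&(Q[:,:,2]>85)&(abs(Q[:,:,0]-80)<80)&(abs(Q[:,:,1])<100)
    p=Q[o].mean(0); print(n,"post",p,"angle",np.arctan2(-(p[0]-112),p[1]+22))
    for x in (-80,0,80):
      for y in (-80,0,80):
        m=(abs(Q[:,:,0]-x)<9)&(abs(Q[:,:,1]-y)<6); print((x,y),np.nanmedian(Q[:,:,2][m]).round(1),end=" ")
    print()
cv2.imwrite('pics/t15c.png',cv2.resize(g['color'][170:310,160:460,::-1],None,fx=2.6,fy=2.6,interpolation=cv2.INTER_CUBIC))
E
```

```text
t 42.4 cmd [587.  237.4 205.6] [-180.      0.   -176.49] meas [586.6 238.5 205.1] [-1.7996e+02 -2.0000e-02 -1.7635e+02] F [ 0.  -0.5 -0.2] w 31.8
top post [ 66.53796255 -20.62209381 101.8368503 ] angle 1.5404966620947422
(-80, -80) 67.1 (-80, 0) 67.8 (-80, 80) 67.6 (0, -80) 66.9 (0, 0) 108.6 (0, 80) 68.3 (80, -80) 66.7 (80, 0) 67.2 (80, 80) 67.3 
side post [ 66.40183583 -17.51536224  98.46822257] angle 1.472760336618555
(-80, -80) 67.4 (-80, 0) 67.8 (-80, 80) 67.1 (0, -80) 68.4 (0, 0) 108.2 (0, 80) 67.7 (80, -80) 67.0 (80, 0) 66.1 (80, 80) 66.8
```

View pics/t15c.png

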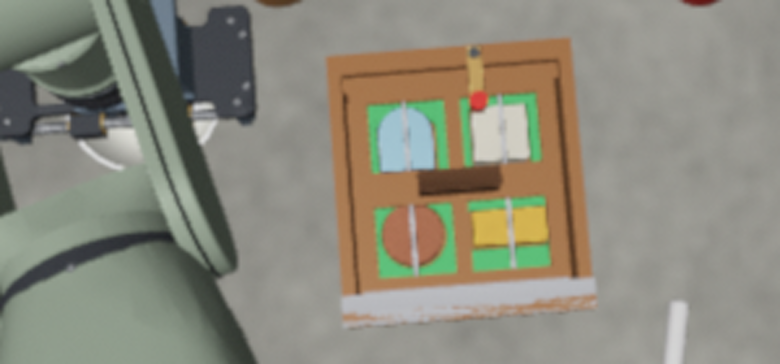

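View pics/s15.png

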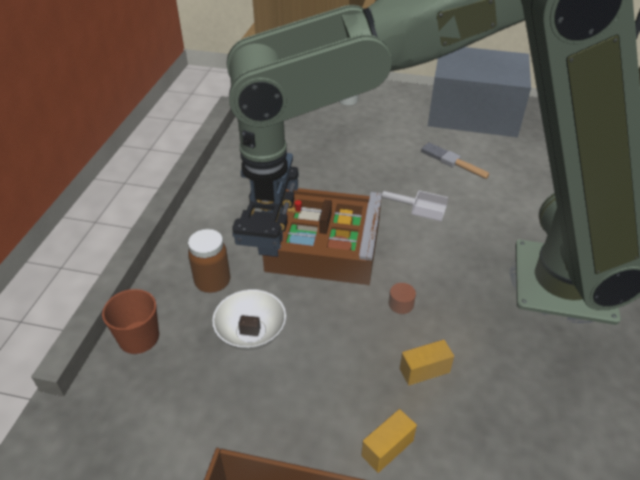

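```bash
python3 -c "
from workcell import *
print(job_done())"
```

```text
the job is handed in; nothing more can be done
None
```

The job is finished and handed in at about 42.5 s of the 208 s allowed:
- **Worn-out block:** it lies in the upright bowl.
- **Fresh blocks:** the arch, square, round (the one farthest left) and oblong (the smallest) are each down in their own nests. Their tops read about 51.5 mm, against 52 mm expected.
- **Cover:** it was hooked under the lip and swung flat. Its top reads 66–68 mm all over, against 68 mm expected.
- **Catch:** it is turned in over the cover.

The last checks disagreed slightly on the catch angle. The top view gave 1.54 rad and the side view 1.47, probably from viewing angle and calibration, and the bar's direction in the picture looks close to 1.57.

Forces stayed at a few newtons in every reading. I saw no sign of the grip slackening or of a block being knocked aside. I did not measure the cup, scoop, jar and brush again, but the arm never worked near them.

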